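# Build the spacer stack on the stand post

## Task

Build the height stop on the steel post: thread the red foot ring down the post first, then every spacer ring there is in the drawer, widest lowest and narrowest highest, and last the brass cap ring, each pushed fully home so that the stack has no gaps. Pull the drawer open by its handle to get the spacers and leave it shut again at the end. Leave the other things on the bench alone.

Things in the scene. Friction and masses are not known exactly. Their poses are not given: they have to be found in the camera images.
- post_foot (a point): Where the steel post meets the top of its base plate. The post is vertical, 16 mm diameter, stands 60 mm above this point (its last 3 mm tapered), on a fixed grey base plate 100 x 100 x 10 mm that lies on the bench (this point is 10 mm above the bench). z up along the post.
- foot_ring: The foot ring: red plastic, outer diameter 56 mm, bore 21 mm, 14 mm thick, about 80 g. Starts flat on the bench. Origin at the middle of the ring (half way up its thickness), z along its bore; both faces are alike.
- cap_ring: The cap ring: brass, outer diameter 32 mm, bore 21 mm, 12 mm thick, about 50 g. Starts flat on the bench. Origin at the middle of the ring, z along its bore; both faces are alike.
- unit_drawer0 (a joint): A low white drawer unit, 250 deep x 320 wide x 80 mm high, with a flat blue box (30 mm high) on top towards its back, is fixed on the bench, its front turned roughly to the robot, has one drawer with a grey front. Value: how far the drawer is pulled out, m: 0 shut, at most 0.174. It slides with light friction (about 1 N) and stays where it is left.
- spacer_row (a point): Drawer floor (22 mm above the bench) amid the row of spacer rings; moves with the drawer. x points into the unit (the drawer opens along -x), y along the row. Rings lie flat in the row, centres about 68 mm apart. Inside of the front wall 64 mm before this point, back wall 141 mm behind, side walls 139 mm to either side; walls 36 mm high above the floor, drawer front 68 mm above the bench.
- unit_drawer0_handle (a point): Middle of the drawer's handle: a round steel bar 11 mm in diameter, 120 mm long, across the drawer front, 35 mm in front of the drawer's front face (29 mm free behind the bar), 44 mm above the bench. Moves with the drawer.
- spacer_52: A spacer ring: bare aluminium, outer diameter 52 mm, bore 21 mm, 8 mm thick, about 40 g. Starts flat in the drawer, or is absent (one of the four spacer rings may be missing). Origin at the middle of the ring, z along its bore; both faces are alike.
- spacer_47: A spacer ring: blue, outer diameter 47 mm, bore 21 mm, 8 mm thick, about 40 g. Starts flat in the drawer, or is absent (one of the four spacer rings may be missing). Origin at the middle of the ring, z along its bore; both faces are alike.
- spacer_42: A spacer ring: orange, outer diameter 42 mm, bore 21 mm, 8 mm thick, about 40 g. Starts flat in the drawer, or is absent (one of the four spacer rings may be missing). Origin at the middle of the ring, z along its bore; both faces are alike.
- spacer_37: A spacer ring: green, outer diameter 37 mm, bore 21 mm, 8 mm thick, about 40 g. Starts flat in the drawer, or is absent (one of the four spacer rings may be missing). Origin at the middle of the ring, z along its bore; both faces are alike.
- hex_driver: Screwdriver, 170 mm long, lying on the bench; not part of the job.
- screw_0: Steel cap screw standing on its head, 34 mm high; not part of the job. Origin at its underside.
- screw_1: Steel cap screw standing on its head, 34 mm high; not part of the job. Origin at its underside.
- dish: Shallow glass dish, 90 mm across, 16 mm high; not part of the job. Origin at its underside.
- positioner: Small probe positioner, black and aluminium, about 60 mm across and 70 mm high; not part of the job. Origin at its underside.
- jar: Amber jar, 60 mm across, 70 mm high; not part of the job. Origin at its underside.

How it is judged (in metres and radians):
On the way, in this order (a step that is already met when the one before it is completed fails the run):
1. the drawer is pulled open (at least 80 mm) (value of joint unit_drawer0 above 0.08 m), for 0.2 s.
2. the foot ring and all spacer rings are home on the post, widest lowest, and the cap ring is not yet on it (horizontal distance between each of foot_ring, spacer_52, spacer_47, spacer_42, spacer_37 and post_foot below 0.005 m and angle between the z axis of each of foot_ring, spacer_52, spacer_47, spacer_42, spacer_37 and the z axis of post_foot, either way round below 0.12 rad and z of foot_ring in the frame of post_foot below 0.01 m and distance between spacer_52 and foot_ring below 0.0145 m and (distance between spacer_47 and foot_ring below 0.0145 m or distance between spacer_47 and spacer_52 below 0.0115 m) and (distance between spacer_42 and foot_ring below 0.0145 m or distance between spacer_42 and spacer_52 below 0.0115 m or distance between spacer_42 and spacer_47 below 0.0115 m) and (distance between spacer_37 and foot_ring below 0.0145 m or distance between spacer_37 and spacer_52 below 0.0115 m or distance between spacer_37 and spacer_47 below 0.0115 m or distance between spacer_37 and spacer_42 below 0.0115 m) and horizontal distance between cap_ring and post_foot above 0.02 m), for 0.2 s.
3. the cap ring is home on top of the stack (horizontal distance between each of foot_ring, spacer_52, spacer_47, spacer_42, spacer_37, cap_ring and post_foot below 0.005 m and angle between the z axis of each of foot_ring, spacer_52, spacer_47, spacer_42, spacer_37, cap_ring and the z axis of post_foot, either way round below 0.12 rad and z of foot_ring in the frame of post_foot below 0.01 m and distance between spacer_52 and foot_ring below 0.0145 m and (distance between spacer_47 and foot_ring below 0.0145 m or distance between spacer_47 and spacer_52 below 0.0115 m) and (distance between spacer_42 and foot_ring below 0.0145 m or distance between spacer_42 and spacer_52 below 0.0115 m or distance between spacer_42 and spacer_47 below 0.0115 m) and (distance between spacer_37 and foot_ring below 0.0145 m or distance between spacer_37 and spacer_52 below 0.0115 m or distance between spacer_37 and spacer_47 below 0.0115 m or distance between spacer_37 and spacer_42 below 0.0115 m) and (distance between cap_ring and spacer_52 below 0.0135 m or distance between cap_ring and spacer_47 below 0.0135 m or distance between cap_ring and spacer_42 below 0.0135 m or distance between cap_ring and spacer_37 below 0.0135 m)), for 0.2 s.
At the end, for the whole second after the job is handed in: The foot ring lies on the base plate around the post, the spacer rings that are there lie on it, wider below narrower, and the cap ring on top; every ring is level, on the post (centre within 5 mm of its axis) and home with no gap over about 3 mm; the drawer is shut to within 8 mm; all at rest (all of step 3 and value of joint unit_drawer0 below 0.008 m and linear speed of each of foot_ring, cap_ring, spacer_52, spacer_47, spacer_42, spacer_37 below 0.02 m/s); the robot touches nothing.
It fails at once if another thing on the bench was moved more than 30 mm (distance of any of hex_driver, screw_0, screw_1, dish, positioner, jar from where it was at the start of the episode above 0.03 m).
Of spacer_52, spacer_47, spacer_42, spacer_37 only 3 to 4 are there at a start; the rules pass over those that are not, and their reading is None.
At some moment in a run one of foot_ring, cap_ring may be knocked a few centimetres aside while the robot is not near it.
Once in a run the grip may slacken for a moment while it holds something.
It also fails if it takes over 208 s, if anything falls off the work surface, if the arm or the gripper's body presses on something with over 40 N, if the wrist force passes 120 N, or if a joint passes its speed limit or range.

## Robot

A 6-joint arm with a two-finger parallel gripper is mounted at the origin on the work surface. World frame = base frame: x ahead of the robot, y to its left, z up, the work surface at z = 0. Lengths are in mm, angles in rad, forces in N, time in s.
With the tool pointing down it reaches from about 275 to 1000 mm from the base axis. Payload 8.4 kg.
Tool frame: the origin (TCP) lies midway between the tips of the shut fingers; the grasp point (between the pads) lies 19 mm behind it (r.grip_point_offset is the distance from the TCP to the grasp point, in mm); z points along the fingers, x is the direction in which the jaws open and shut, and the axes are right-handed (so a half turn about z gives the same grasp; the last joint's range is limited). The gripper opens to 85 mm and grips with 20 to 120 N. Pads are 22 mm wide; open, the fingers measure 114 mm over their backs; the gripper's body (76 mm by 85 mm) begins 54 mm behind the grasp point. The pads swing forward as they close: fully open they stand 13 mm farther back than shut.
Start: joints at [1.103, 0.353, 1.633, -0, 1.155, -0.002], TCP at [280.71, 558.417, 231.281] pointing down, gripper open.
Joint ranges: [-2.63, 2.63], [-0.92, 2.1], [0.06, 2.66], [-1.3, 4.44], [0, 2.69], [-3.02, 3.02]. Speed limits (rad/s): [2.22, 2.22, 2.79, 3.14, 3.14, 3.14].

## Interface

Orientations are given as [roll, pitch, yaw] about the fixed x, y, z axes, in that order (R = Rz(yaw) Ry(pitch) Rx(roll)).
In Python, from rig import monitor, vision, sign_off, r gives the robot as it stands.
- The arm moves only by the shell command python3 -m inch 'ROWS' [FORCE]. ROWS is JSON, a list of rows, each an object with "dp": the shift along the tool's x, y, z in mm, a list of three; "angular": the turn, a rotation vector about the tool's x, y, z in rad, a list of three; "fingers": the closure in counts, from 0 (fully open) to 255 (shut). A call has 1 to 12 rows; each row is the pose to reach, as a shift and turn from the pose commanded when the call began, along the tool's axes at that moment; what a row does not reach only later rows make up. A row lasts 1/12 s, in which the tool goes at most 41.7 mm and 7.16 degrees, less where a joint would pass 70% of its speed; a pose out of reach is approached as far as the arm can. A call with a gripper value outside its range is refused whole. The fingers move at their own pace and stop on an object; FORCE is the grip in N (left out, the last holds). Time passes only in rows, so rows that repeat a pose let the fingers close. It gives the time, the measured TCP pose, the force and the opening at its end, in the units of the state.
- monitor.sense(): the state, without advancing time (a new reading comes with each control period).
- vision.grab_frame(name): name is "scene" or "top" or "wrist"; returns (picture, depth): 420x560x3 uint8, blue, green, red; 420x560 float32, mm along the optical axis (not along the pixel's ray), 0 where there is no reading.
- vision.camera_params(name): a dict with "fx", "fy", "cx", "cy" (pixels), "distortion" ([k1, k2, p1, p2, k3] as OpenCV has them; the pictures are not rectified), "R" (3x3) and "t" (3): a world point X has camera coordinates R X + t. Camera axes: x right, y down, z forward; pixel columns grow to the right and rows downward; lengths in mm; the calibration is good to about 2 mm. A picture is of the moment at which its call begins: read the wrist's pose just before it. camera_params takes no time and is no camera call; for the wrist camera it gives the pose at the moment of the call.
- sign_off(): hands the job in, once; it reports no verdict.
The state is a dict: "clock": time; "qpos": joint angles; "qvel": joint speeds; "joint_efforts": joint torques, N m; "eef_pos": TCP position; "tcp_rot": TCP orientation; "contact_force": force on the tool from outside, world axes, zero at the start; "wrist_torque": the same for the moment, N m; "opening": opening from 0.0 (shut) to 1.0 (fully open).
Only numpy, scipy, OpenCV 4.12 (cv2) and the standard library are available. Lean on these libraries where they do the work, as an engineer would, in place of code of your own. Each camera call takes 0.05 s, during which the arm holds its last target.

## Working session

There is one attempt and no reset: what is moved stays moved. The work goes in short steps, Python scripts to look and compute and a shell command to move; the robot and the scene stay as the last step left them, time stands still between calls to the robot, and variables do not carry over. Pictures are saved under pics/ and viewed, and the job is handed in when it is done.

```bash
ls -la; mkdir -p pics; cat > h.py <<'E'
import cv2, numpy as np, json
from rig import monitor, vision, sign_off, r
def snap(name, tag):
    s=monitor.sense(); P=vision.camera_params(name); im,d=vision.grab_frame(name)
    cv2.imwrite(f'pics/{tag}.png',im); np.savez(f'pics/{tag}.npz',im=im,d=d,R=P['R'],t=P['t'],K=np.array([[P['fx'],0,P['cx']],[0,P['fy'],P['cy']],[0,0,1]]),D=np.array(P['distortion'],float))
    return im,d,P
class F:
    def __init__(s,tag):
        z=np.load(f'pics/{tag}.npz'); s.im=z['im'];s.d=z['d'];s.R=z['R'];s.t=z['t'].reshape(3);s.K=z['K'];s.D=z['D']
    def w(s,u,v,d=None):
        u=np.atleast_1d(np.asarray(u,float));v=np.atleast_1d(np.asarray(v,float))
        if d is None: d=s.d[np.round(v).astype(int),np.round(u).astype(int)]
        n=cv2.undistortPoints(np.stack([u,v],-1)[:,None],s.K,s.D)[:,0]
        c=np.column_stack([n,np.ones(len(n))])*np.asarray(d).reshape(-1,1)
        return (c-s.t)@s.R
    def onz(s,u,v,z):
        a=s.w(u,v,np.ones(np.size(u))); o=-s.R.T@s.t
        k=(z-o[2])/(a[:,2]-o[2]); return o+(a-o)*k[:,None]
    def cloud(s):
        v,u=np.mgrid[0:420,0:560]; return s.w(u.ravel(),v.ravel(),s.d.ravel()).reshape(420,560,3)
    def px(s,X):
        return cv2.projectPoints(np.asarray(X,float).reshape(-1,1,3),cv2.Rodrigues(s.R)[0],s.t,s.K,s.D)[0][:,0]
E
python3 - <<'E'
from h import *
print({k:np.round(v,3).tolist() if hasattr(v,'__len__') else v for k,v in monitor.sense().items()})
for n in ['scene','top','wrist']:
    im,d,P=snap(n,n+'0'); print(n,P['fx'],P['distortion'],np.round(-np.array(P['R']).T@np.array(P['t']),1))
print(r.grip_point_offset)
E
```

```text
total 12
drwxr-xr-x  3 agent agent 4096 Dec  7 01:55 .
drwxr-xr-x 23 root  root  4096 Dec  7 01:55 ..
drwxr-xr-x  2 agent agent 4096 Dec  7 01:55 pics
{'clock': 0.0, 'qpos': [1.103, 0.354, 1.634, -0.0, 1.155, -0.002], 'qvel': [-0.001, -0.001, -0.001, -0.0, 0.0, -0.002], 'joint_efforts': [0.001, -60.527, -34.206, 0.0, 0.009, 0.0], 'eef_pos': [280.508, 557.996, 230.583], 'tcp_rot': [-3.142, 0.001, 1.105], 'contact_force': [0.218, -0.19, -0.059], 'wrist_torque': [-0.06, -0.011, 0.006], 'opening': 0.999857830388193}
scene 448.05175815719934 [0.02116026 0.         0.         0.         0.        ] [1417.  -768.3  873.7]
top 386.4844318039722 [-0.02594801  0.          0.          0.          0.        ] [ 460.6  -18.6 1095.2]
wrist 316.94926702727895 [-0.01518666  0.          0.          0.          0.        ] [210.8 593.2 372.8]
18.700000000000003
```

View pics/top0.png

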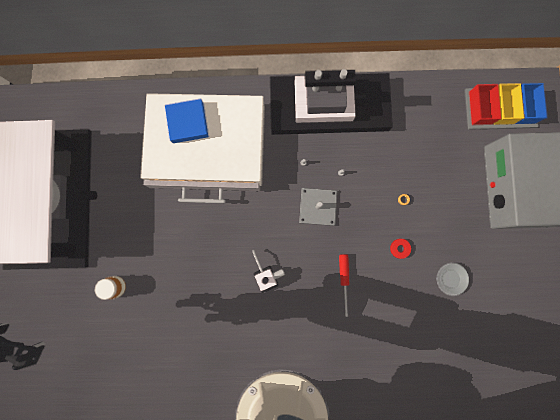

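View pics/scene0.png

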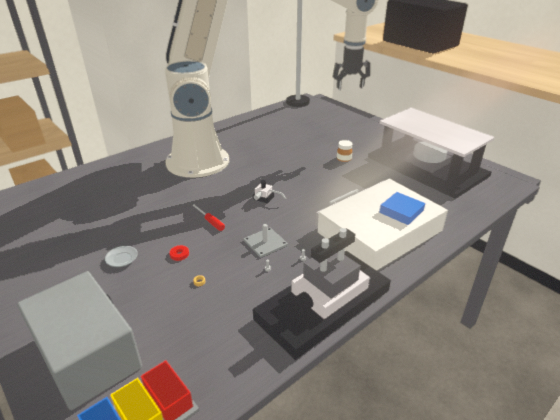

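Top view: red ring at px (401,248), brass cap at (404,199), base plate at (319,207) with the post, handle at (202,201), and screws at (303,162) and (341,172). Positioner, driver, dish and jar all lie nearer the robot.

```bash
python3 - <<'E'
from h import *
f=F('top0'); C=f.cloud(); hsv=cv2.cvtColor(f.im,cv2.COLOR_BGR2HSV)
def blob(box,mask,zr,name,zplane):
    u0,v0,u1,v1=box; m=np.zeros((420,560),bool); m[v0:v1,u0:u1]=True
    m&=mask&(C[...,2]>zr[0])&(C[...,2]<zr[1]); v,u=np.nonzero(m)
    (cu,cv),_=cv2.minEnclosingCircle(np.stack([u,v],-1).astype(np.float32)); p=f.onz([cu],[cv],zplane)[0]
    print(name,m.sum(),'px',cu,cv,'mean',np.round(C[m].mean(0),1),'circ',np.round(p,1),'zmed',np.median(C[m][:,2]),'ext',np.round(np.ptp(C[m][:,:2],axis=0),1))
S=hsv[...,1]>100
blob((385,232,418,265),S,(5,30),'foot',14)
blob((390,188,418,212),S,(4,30),'cap',12)
al=np.ones((420,560),bool)
blob((295,185,345,230),al,(6,16),'plate',10)
m=(C[...,2]>40)&(C[...,2]<80); 
blob((295,185,345,230),al,(55,80),'posttop',70)
blob((175,192,235,206),al,(35,60),'handle',49)
# handle
v,u=np.nonzero(np.where(np.arange(420)[:,None]>=190,1,0)*np.where(np.arange(420)[:,None]<208,1,0)*((np.arange(560)>170)&(np.arange(560)<235))[None]*(C[...,2]>38)*(C[...,2]<60))
print(np.round(C[v,u][::12],1))
# unit top
m=(C[...,2]>72)&(C[...,2]<88); m[:, :135]=False; m[:,270:]=False; m[195:]=False
n,l,st,ce=cv2.connectedComponentsWithStats(m.astype(np.uint8)); i=1+np.argmax(st[1:,4]); pts=C[l==i][:,:2].astype(np.float32)
rc=cv2.minAreaRect(pts); print(rc,cv2.boxPoints(rc))
m=(C[...,2]>7)&(C[...,2]<13); m[:,:290]=False;m[:,350:]=False;m[:180]=False;m[235:]=False
rc=cv2.minAreaRect(C[m][:,:2].astype(np.float32)); print(rc)
for b,n,z in [((295,150,312,170),'s0',34),((332,163,350,180),'s1',34),((245,245,290,295),'pos',70),((90,270,130,305),'jar',70),((430,258,475,300),'dish',16),((335,250,355,320),'driver',10)]:
    blob(b,al,(8,120),n,z)
E
```

```text
foot 297 px 400.2767028808594 248.31068420410156 mean [ 451.6 -340.1   13.8] circ [ 451.7 -339.7   14. ] zmed 14.061726001658249 ext [53.2 55. ]
cap 67 px 403.6538391113281 199.1923065185547 mean [ 589.1 -357.8   11.6] circ [ 589.  -357.5   12. ] zmed 11.75842652970264 ext [29.  31.5]
plate 1203 px 319.76025390625 206.96241760253906 mean [ 575.4 -114.5   10.8] circ [ 573.6 -120.8   10. ] zmed 10.85629771068067 ext [121.3 128.3]
posttop 29 px 319.3333435058594 204.0 mean [ 575.1 -114.8   68.7] circ [ 575.3 -114.3   70. ] zmed 69.89687012319006 ext [14.9 13.6]
handle 221 px 201.0 200.5 mean [599.4 205.6  49.3] circ [596.1 206.8  49. ] zmed 49.566399776758885 ext [ 31.4 127.6]
[[626.8 259.4  48.3]
 [621.5 259.8  46.6]
 [615.3 258.6  51. ]
 [609.8 258.8  50.5]
 [604.8 267.6  48.7]
 [601.2 154.   52. ]
 [601.2 242.4  50. ]
 [600.4 209.5  49. ]
 [599.  175.8  52.4]
 [599.1 267.3  49.9]
 [598.  233.9  50.9]
 [596.9 197.8  52.3]
 [596.1 165.1  51.1]
 [596.2 261.7  49.9]
 [595.4 226.2  48.5]
 [594.3 192.9  49.4]
 [593.  159.4  52.8]
 [593.3 222.3  41.6]
 [591.7 187.9  47.4]
 [590.6 154.6  49.
[... 391 characters left out ...]
zmed 16.596449434414403 ext [12.  11.9]
s1 19 px 341.0 172.0 mean [ 669.9 -182.7   22.8] circ [ 667.2 -181.1   34. ] zmed 27.601225550594727 ext [12.7  8.5]
pos 514 px 261.4873352050781 269.9556884765625 mean [385.6  33.3  41.4] circ [405.   43.7  70. ] zmed 43.91922909342637 ext [115.9  84. ]
jar 529 px 110.36792755126953 288.95281982421875 mean [366.8 452.6  56.6] circ [364.1 445.6  70. ] zmed 68.81310524835143 ext [57.1 53.1]
dish 529 px 452.3282470703125 278.8320617675781 mean [ 363.4 -481.1   13. ] circ [ 364.2 -478.    16. ] zmed 12.710294202928786 ext [84.8 89. ]
driver 357 px 345.0 285.0 mean [ 381.3 -179.5   21.7] circ [ 354.8 -182.9   10. ] zmed 22.846442527622592 ext [168.9  24.8]
```

```bash
python3 - <<'E'
import cv2
im=cv2.imread('pics/top0.png'); cv2.imwrite('pics/top0z.png',cv2.resize(im[130:310,130:430],None,fx=2.6,fy=2.6,interpolation=cv2.INTER_CUBIC))
E
```

```text
(no output)
```

View pics/top0z.png

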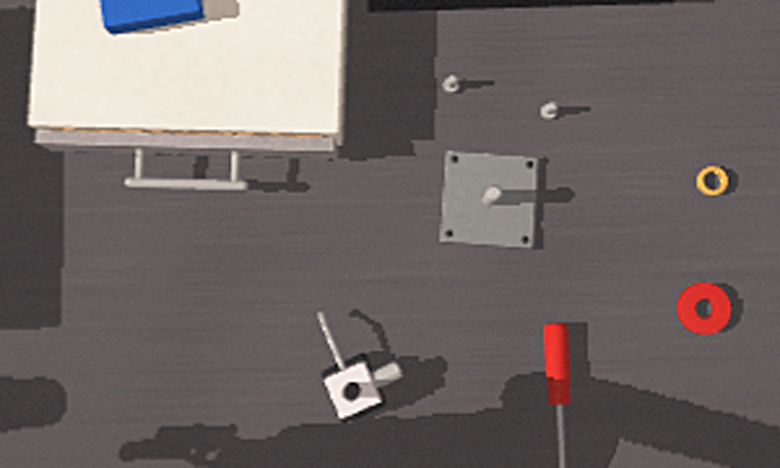

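View pics/wrist0.png

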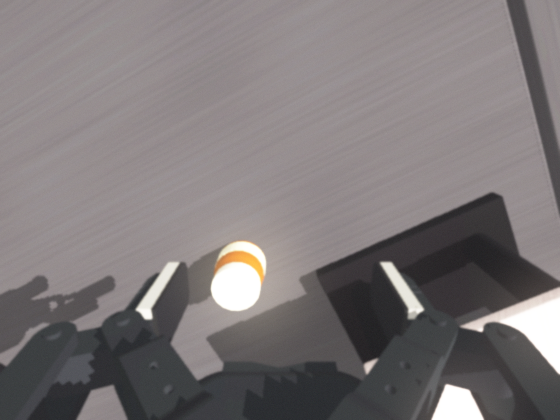

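```bash
cat >> h.py <<'E'
from scipy.spatial.transform import Rotation as Rn
def plan(xyz,yaw=None):
    s=monitor.sense(); p=np.array(s['eef_pos']); R=Rn.from_euler('xyz',s['tcp_rot']).as_matrix()
    dp=R.T@(np.array(xyz,float)-p)
    Rt=R if yaw is None else Rn.from_euler('xyz',[np.pi,0,yaw]).as_matrix()
    rv=Rn.from_matrix(R.T@Rt).as_rotvec()
    print('t',round(s['clock'],2),'at',np.round(p,1),np.round(s['tcp_rot'],3),'F',np.round(s['contact_force'],1),'open',round(s['opening'],3))
    print('dp',np.round(dp,1).tolist(),'ang',np.round(rv,4).tolist(),'rows',max(np.linalg.norm(dp)/41.7,np.degrees(np.linalg.norm(rv))/7.16).round(1))
E
python3 -c "
from h import *
plan([597,210,170],-0.053)"
```

```text
t 0.15 at [280.5 558.1 230.7] [-3.142e+00  1.000e-03  1.105e+00] F [-0.2  0.2 -0.2] open 0.999
dp [-168.7, 439.1, 60.9] ang [0.0006, 0.001, 1.1579] rows 11.4
```

```bash
python3 -m inch '[{"dp":[-84,220,5],"angular":[0,0,0.58],"fingers":0},{"dp":[-84,220,5],"angular":[0,0,0.58],"fingers":0},{"dp":[-84,220,5],"angular":[0,0,0.58],"fingers":0},{"dp":[-84,220,5],"angular":[0,0,0.58],"fingers":0},{"dp":[-84,220,5],"angular":[0,0,0.58],"fingers":150},{"dp":[-169,439,61],"angular":[0,0,1.158],"fingers":150},{"dp":[-169,439,61],"angular":[0,0,1.158],"fingers":150},{"dp":[-169,439,61],"angular":[0,0,1.158],"fingers":150},{"dp":[-169,439,61],"angular":[0,0,1.158],"fingers":150},{"dp":[-169,439,61],"angular":[0,0,1.158],"fingers":150},{"dp":[-169,439,61],"angular":[0,0,1.158],"fingers":150},{"dp":[-169,439,61],"angular":[0,0,1.158],"fingers":150}]'
python3 - <<'E'
from h import *
plan([597,210,170],-0.053)
snap('wrist','w1')
E
```

```text
clock: 1.15
eef_pos: [599.2, 206.3, 168.9]
tcp_rot: [3.14, 0.0, -0.056]
contact_force: [-0.7, 0.2, 0.1]
opening: 0.412
t 1.15 at [599.2 206.3 168.9] [ 3.14   0.    -0.056] F [-0.7  0.2  0.1] open 0.412
dp [-2.4, -3.5, -1.1] ang [0.0014, 0.0002, -0.0026] rows 0.1
```

View pics/w1.png

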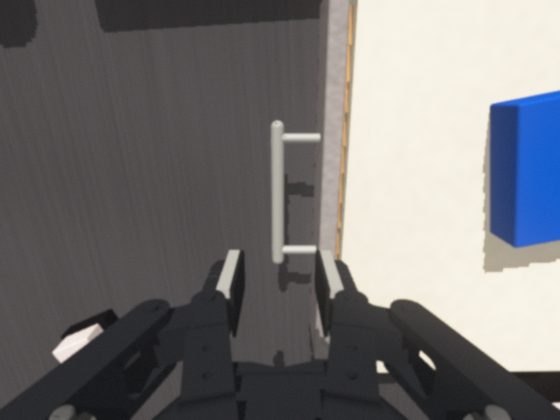

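Wrist view: handle bar runs vertically at column 277, rows 122–262, between the jaws' columns. Drawer front edge is at column ~335.

```bash
python3 - <<'E'
from h import *
f=F('w1')
print('bar center pts', np.round(f.w([277,277,277,276],[130,160,192,250]),1))
print('onz49.5 (bar top)',np.round(f.onz([277.5,277.5,277.5],[122,192,262],48),1))
print('front top edge', np.round(f.w([332,334,328],[100,200,50]),1))
print('pads', np.round(f.w([232,330],[255,255]),1))
# top-cam estimate of bar: fit
g=F('top0'); 
P=g.onz([181,202,223],[201,201.5,201.8],49); print(np.round(P,1))
E
```

```text
bar center pts [[600.7 262.2  48.2]
 [599.3 237.8  48.7]
 [597.7 210.1  48.2]
 [593.6 155.   48.1]]
onz49.5 (bar top) [[601.5 268.5  48. ]
 [598.2 210.   48. ]
 [594.3 142.6  48. ]]
front top edge [[642.6 283.1  65.9]
 [643.5 206.5  67.9]
 [639.8 316.8  67.3]]
pads [[578.4 218.3 179.4]
 [623.6 215.4 178.6]]
[[596.3 262.   49. ]
 [593.3 204.   49. ]
 [590.9 146.3  49. ]]
```

```bash
python3 -m inch '[{"dp":[-1.5,0,60],"angular":[0,0,0],"fingers":175},{"dp":[-1.5,0,80],"angular":[0,0,0],"fingers":175},{"dp":[-1.5,0,100],"angular":[0,0,0],"fingers":175},{"dp":[-1.5,0,120],"angular":[0,0,0],"fingers":175},{"dp":[-1.5,0,138],"angular":[0,0,0],"fingers":175},{"dp":[-1.5,0,138],"angular":[0,0,0],"fingers":175}]' 40
python3 - <<'E'
from h import *
plan([598,207,30])
snap('wrist','w2')
E
```

```text
clock: 1.7
eef_pos: [592.8, 209.6, 28.5]
tcp_rot: [3.139, 0.006, -0.053]
contact_force: [-1.1, 0.1, -0.3]
opening: 0.314
t 1.7 at [592.8 209.6  28.5] [ 3.139  0.006 -0.053] F [-1.1  0.1 -0.3] open 0.314
dp [5.3, 2.4, -1.5] ang [0.0, 0.0, 0.0] rows 0.1
```

View pics/w2.png

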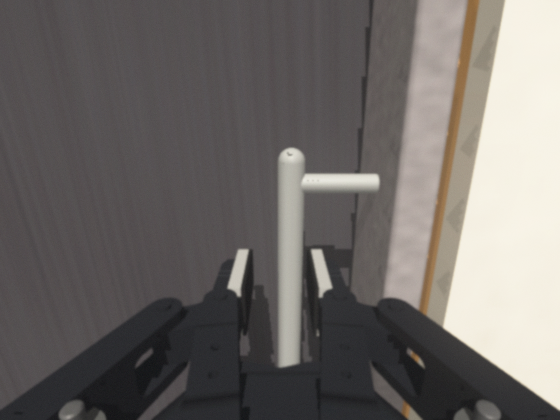

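Bar lies at column 290, between the jaws (250–312). I'll centre and close.

```bash
python3 -m inch '[{"dp":[4,0,0],"angular":[0,0,0],"fingers":175},{"dp":[4,0,0],"angular":[0,0,0],"fingers":255},{"dp":[4,0,0],"angular":[0,0,0],"fingers":255},{"dp":[4,0,0],"angular":[0,0,0],"fingers":255},{"dp":[4,0,0],"angular":[0,0,0],"fingers":255},{"dp":[4,0,0],"angular":[0,0,0],"fingers":255}]' 60
python3 - <<'E'
from h import *
plan([598,207,30])
E
```

```text
clock: 2.25
eef_pos: [599.8, 210.6, 33.9]
tcp_rot: [-3.141, -0.001, -0.053]
contact_force: [-4.5, 0.5, 6.4]
opening: 0.103
t 2.25 at [599.8 210.6  33.9] [-3.141e+00 -1.000e-03 -5.300e-02] F [-4.5  0.5  6.4] open 0.103
dp [-1.6, 3.7, 3.9] ang [0.0, 0.0, 0.0] rows 0.1
```

```bash
python3 -m inch '[{"dp":[-8,0,0],"angular":[0,0,0],"fingers":255},{"dp":[-20,0,0],"angular":[0,0,0],"fingers":255},{"dp":[-36,0,0],"angular":[0,0,0],"fingers":255},{"dp":[-54,0,0],"angular":[0,0,0],"fingers":255},{"dp":[-72,0,0],"angular":[0,0,0],"fingers":255},{"dp":[-90,0,0],"angular":[0,0,0],"fingers":255},{"dp":[-108,0,0],"angular":[0,0,0],"fingers":255},{"dp":[-124,0,0],"angular":[0,0,0],"fingers":255},{"dp":[-138,0,0],"angular":[0,0,0],"fingers":255},{"dp":[-146,0,0],"angular":[0,0,0],"fingers":255},{"dp":[-148,0,0],"angular":[0,0,0],"fingers":255},{"dp":[-148,0,0],"angular":[0,0,0],"fingers":255}]' 
python3 - <<'E'
from h import *
plan([598,207,30])
snap('top','t1')
E
```

```text
clock: 3.25
eef_pos: [452.1, 218.7, 33.9]
tcp_rot: [-3.14, -0.003, -0.053]
contact_force: [-0.9, 0.3, 8.1]
opening: 0.096
t 3.25 at [452.1 218.7  33.9] [-3.14e+00 -3.00e-03 -5.30e-02] F [-0.9  0.3  8.1] open 0.096
dp [146.3, 4.0, 4.3] ang [0.0, 0.0, 0.0] rows 3.5
```

View pics/t1.png

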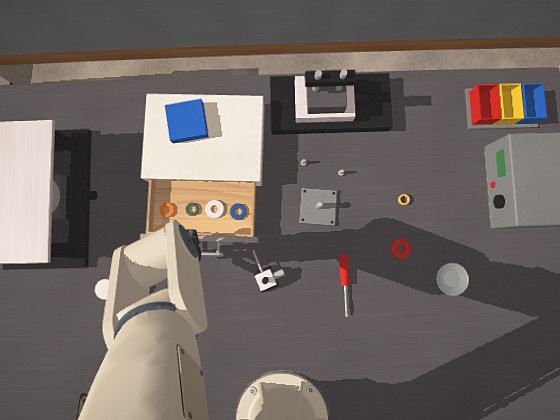

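All four spacers are there: orange px (168,210), green (193,209), aluminium (214,209) and blue (239,211). Next I release the handle, rise, and go to the foot ring.

```bash
python3 -m inch '[{"dp":[0,0,0],"angular":[0,0,0],"fingers":175},{"dp":[0,0,0],"angular":[0,0,0],"fingers":175},{"dp":[0,0,0],"angular":[0,0,0],"fingers":175},{"dp":[0,0,-40],"angular":[0,0,0],"fingers":175},{"dp":[0,0,-80],"angular":[0,0,0],"fingers":175},{"dp":[0,0,-120],"angular":[0,0,0],"fingers":175},{"dp":[0,30,-136],"angular":[0,0,0],"fingers":60},{"dp":[0,60,-136],"angular":[0,0,0],"fingers":60},{"dp":[0,100,-136],"angular":[0,0,0],"fingers":60},{"dp":[0,140,-136],"angular":[0,0,0],"fingers":60},{"dp":[0,180,-136],"angular":[0,0,0],"fingers":60},{"dp":[0,180,-136],"angular":[0,0,0],"fingers":60}]' 
python3 - <<'E'
from h import *
plan([452,-340,170],-0.053)
snap('wrist','w3')
E
```

```text
clock: 4.3
eef_pos: [441.1, 32.8, 168.2]
tcp_rot: [3.14, 0.001, -0.057]
contact_force: [-0.5, 0.8, -0.3]
opening: 0.764
t 4.3 at [441.1  32.8 168.2] [ 3.14e+00  1.00e-03 -5.70e-02] F [-0.5  0.8 -0.3] open 0.764
dp [32.0, 371.6, -1.1] ang [0.002, 0.0005, -0.0037] rows 8.9
```

View pics/w3.png

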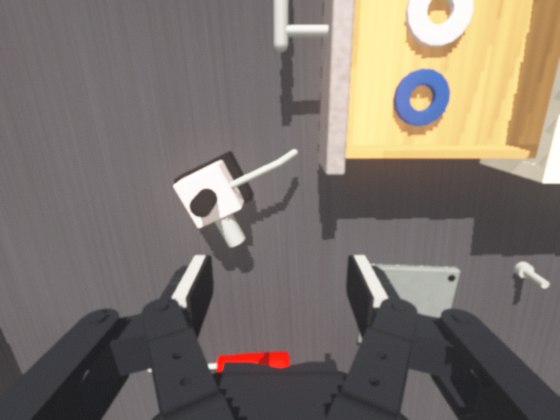

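Drawer front corner at (335,170) clears the positioner's probe tip (295,152). On to the foot ring.

```bash
python3 -m inch '[{"dp":[32,372,0],"angular":[0,0,0],"fingers":40},{"dp":[32,372,0],"angular":[0,0,0],"fingers":40},{"dp":[32,372,0],"angular":[0,0,0],"fingers":40},{"dp":[32,372,0],"angular":[0,0,0],"fingers":40},{"dp":[32,372,0],"angular":[0,0,0],"fingers":40},{"dp":[32,372,0],"angular":[0,0,0],"fingers":40},{"dp":[32,372,0],"angular":[0,0,0],"fingers":40},{"dp":[32,372,0],"angular":[0,0,0],"fingers":40},{"dp":[32,372,0],"angular":[0,0,0],"fingers":40},{"dp":[32,372,0],"angular":[0,0,0],"fingers":40},{"dp":[32,372,0],"angular":[0,0,0],"fingers":40},{"dp":[32,372,0],"angular":[0,0,0],"fingers":40}]' 
python3 - <<'E'
from h import *
plan([452,-340,170],-0.053)
snap('wrist','w4')
E
```

```text
clock: 5.35
eef_pos: [454.5, -334.0, 167.7]
tcp_rot: [-3.14, 0.001, -0.053]
contact_force: [0.3, 0.3, -0.0]
opening: 0.842
t 5.35 at [ 454.5 -334.   167.7] [-3.14e+00  1.00e-03 -5.30e-02] F [ 0.3  0.3 -0. ] open 0.842
dp [-2.2, 6.1, -2.3] ang [-0.0011, 0.001, -0.0002] rows 0.2
```

View pics/w4.png

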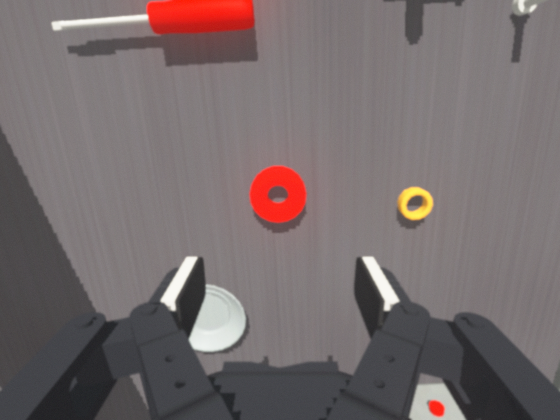

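```bash
cat >> h.py <<'E'
from scipy.optimize import least_squares
def ring(tag,uv,half,ztop,rad,hue=None,off=(0,0)):
    f=F(tag); u0,v0=int(uv[0]-half),int(uv[1]-half); u1,v1=int(uv[0]+half),int(uv[1]+half)
    u0=max(u0,0);v0=max(v0,0)
    hsv=cv2.cvtColor(f.im,cv2.COLOR_BGR2HSV).astype(int)
    if hue is None: m=(hsv[...,1]<60)&(hsv[...,2]>120)
    else: m=(abs((hsv[...,0]-hue+90)%180-90)<10)&(hsv[...,1]>100)&(hsv[...,2]>45)
    w=np.zeros_like(m); w[v0:v1,u0:u1]=True; m&=w
    C=f.cloud()
    n,l,st,ce=cv2.connectedComponentsWithStats(m.astype(np.uint8)); i=1+np.argmax(st[1:,4]); m=(l==i)
    cs,h=cv2.findContours(m.astype(np.uint8),cv2.RETR_CCOMP,cv2.CHAIN_APPROX_NONE)
    cs=sorted(cs,key=len)[::-1][:2]
    out=[]
    for c,R in zip(cs,[rad,None]):
        P=f.onz(c[:,0,0],c[:,0,1],ztop)[:,:2]
        fit=least_squares(lambda q:np.hypot(P[:,0]-q[0],P[:,1]-q[1])-q[2],[*P.mean(0),rad],loss='soft_l1',f_scale=0.5)
        out.append(np.round(fit.x,1))
    zz=C[m][:,2]
    print(tag,'outer',out[0],'inner',out[1] if len(out)>1 else None,'zmed',round(float(np.median(zz)),1),'n',int(m.sum()))
    return out[0][:2]
E
python3 - <<'E'
from h import *
ring('w4',(278,195),45,14,28,0)
ring('w4',(415,203),30,12,16,22)
ring('t1',(401,248),16,14,28,0)
f=F('w4')
print(np.round(f.w([190,372],[262,262]),1))
E
```

```text
w4 outer [ 452.5 -342.1   28.6] inner [ 452.5 -341.4    8.4] zmed 13.4 n 2482
w4 outer [ 587.5 -358.8   17.3] inner [ 587.  -358.2    7.9] zmed 10.2 n 787
t1 outer [ 452.  -339.4   28. ] inner [ 452.1 -339.7   10.2] zmed 14.0 n 316
[[ 416.1 -321.2  184.9]
 [ 496.5 -325.8  184.2]]
```

```bash
python3 -m inch '[{"dp":[-2,7,60],"angular":[0,0,0],"fingers":40},{"dp":[-2,7,100],"angular":[0,0,0],"fingers":40},{"dp":[-2,7,130],"angular":[0,0,0],"fingers":40},{"dp":[-2,7,130],"angular":[0,0,0],"fingers":40},{"dp":[-2,7,130],"angular":[0,0,0],"fingers":40}]' 
python3 -c "
from h import *
plan([452,-341,0],-0.053)"
```

```text
clock: 5.82
eef_pos: [450.7, -339.2, 36.4]
tcp_rot: [-3.138, 0.005, -0.051]
contact_force: [0.3, 0.1, 0.6]
opening: 0.843
t 5.82 at [ 450.7 -339.2   36.4] [-3.138  0.005 -0.051] F [0.3 0.1 0.6] open 0.843
dp [1.6, 1.9, 36.4] ang [-0.0035, 0.0049, 0.0015] rows 0.9
```

```bash
python3 -m inch '[{"dp":[1,1,15],"angular":[0,0,0],"fingers":40},{"dp":[1,1,28],"angular":[0,0,0],"fingers":40},{"dp":[1,1,35],"angular":[0,0,0],"fingers":40},{"dp":[1,1,35],"angular":[0,0,0],"fingers":40},{"dp":[1,1,35],"angular":[0,0,0],"fingers":40}]' 
python3 -c "
from h import *
plan([452,-341,0],-0.053)
snap('wrist','w5')"
```

```text
clock: 6.23
eef_pos: [453.4, -342.9, 4.1]
tcp_rot: [3.141, -0.0, -0.053]
contact_force: [0.1, 0.6, 0.1]
opening: 0.843
t 6.23 at [ 453.4 -342.9    4.1] [ 3.141 -0.    -0.053] F [0.1 0.6 0.1] open 0.843
dp [-1.5, -1.8, 4.1] ang [0.0003, -0.0005, 0.0002] rows 0.1
```

View pics/w5.png

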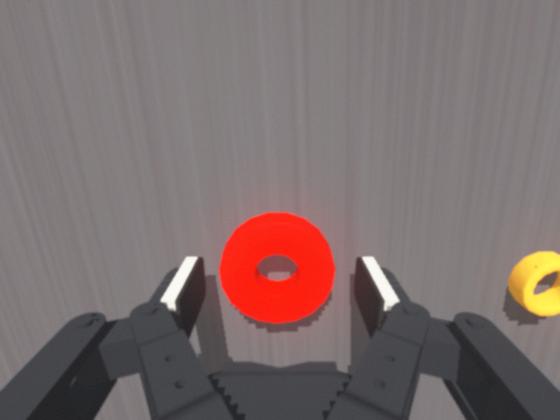

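```bash
python3 -c "
from h import *
f=F('w5')
print(np.round(f.w([202,200,190,360,362],[259,265,280,259,265]),1))
ring('w5',(278,268),70,14,28,0)
print(np.round(f.px([453.4,-342.9,14]),1), np.round(f.px([453.4,-342.9,4]),1))
"
```

```text
[[ 418.1 -332.8   13.5]
 [ 418.2 -333.4   18.2]
 [ 418.  -331.6   33.8]
 [ 490.5 -334.1   18.4]
 [ 490.2 -334.4   23.2]]
w5 outer [ 452.7 -341.    28.8] inner [ 453.1 -342.4    4. ] zmed 13.3 n 10273
[[278.7 275. ]] [[278.8 264.7]]
```

```bash
python3 -m inch '[{"dp":[-1,-1,4],"angular":[0,0,0],"fingers":40},{"dp":[-1,-1,4],"angular":[0,0,0],"fingers":40},{"dp":[-1,-1,4],"angular":[0,0,0],"fingers":255},{"dp":[-1,-1,4],"angular":[0,0,0],"fingers":255},{"dp":[-1,-1,4],"angular":[0,0,0],"fingers":255},{"dp":[-1,-1,4],"angular":[0,0,0],"fingers":255},{"dp":[-1,-1,4],"angular":[0,0,0],"fingers":255}]' 60
python3 -c "
from h import *
plan([452,-341,0],-0.053)
snap('wrist','w6')
ring('w6',(278,268),70,14,28,0)
"
```

```text
clock: 6.87
eef_pos: [452.1, -341.9, 0.3]
tcp_rot: [3.142, -0.0, -0.053]
contact_force: [-3.0, 2.0, 12.5]
opening: 0.632
t 6.87 at [ 4.521e+02 -3.419e+02  3.000e-01] [ 3.142 -0.    -0.053] F [-3.   2.  12.5] open 0.632
dp [-0.2, -0.9, 0.3] ang [0.0, -0.0001, 0.0] rows 0.0
w6 outer [ 452.9 -340.9   29.5] inner [ 453.  -342.1    4. ] zmed 13.4 n 11357
```

View pics/w6.png

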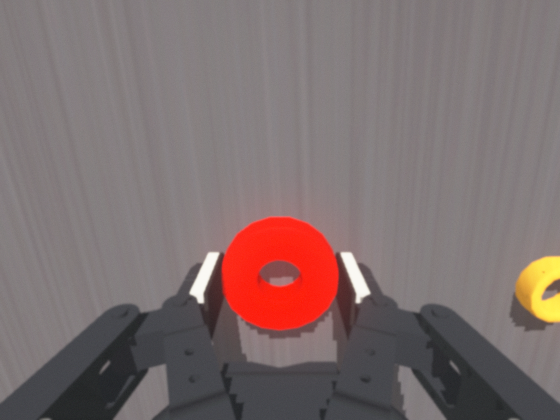

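Ring gripped (0.63 open for 56 mm). Lift and hover short of the post to measure it with the wrist camera.

```bash
python3 -m inch '[{"dp":[0,0,-40],"angular":[0,0,0],"fingers":255},{"dp":[0,0,-80],"angular":[0,0,0],"fingers":255},{"dp":[0,0,-120],"angular":[0,0,0],"fingers":255},{"dp":[114,-155,-120],"angular":[0,0,0],"fingers":255},{"dp":[114,-155,-120],"angular":[0,0,0],"fingers":255},{"dp":[114,-155,-120],"angular":[0,0,0],"fingers":255},{"dp":[114,-155,-120],"angular":[0,0,0],"fingers":255},{"dp":[114,-155,-120],"angular":[0,0,0],"fingers":255},{"dp":[114,-155,-120],"angular":[0,0,0],"fingers":255},{"dp":[114,-155,-120],"angular":[0,0,0],"fingers":255},{"dp":[114,-155,-120],"angular":[0,0,0],"fingers":255}]'
python3 -c "
from h import *
plan([575.3,-116.8,120],-0.053)
snap('wrist','w7')
"
```

```text
clock: 7.83
eef_pos: [573.6, -193.1, 119.1]
tcp_rot: [3.141, 0.001, -0.052]
contact_force: [-1.2, 0.6, -0.5]
opening: 0.631
t 7.83 at [ 573.6 -193.1  119.1] [ 3.141e+00  1.000e-03 -5.200e-02] F [-1.2  0.6 -0.5] open 0.631
dp [-2.3, -76.3, -0.9] ang [0.0001, 0.0009, 0.0006] rows 1.8
```

View pics/w7.png

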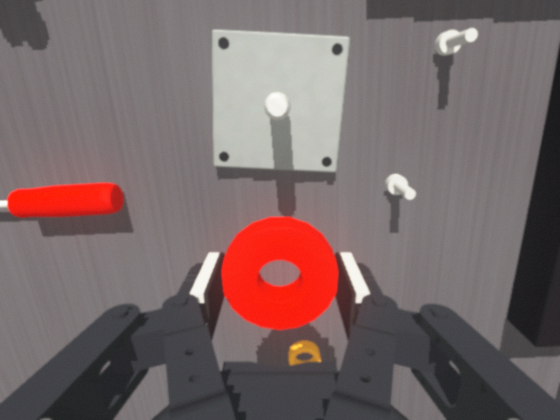

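Post top at px (277,103), plate corner screws around it; ring held level at (280,272).

```bash
python3 -c "
from h import *
f=F('w7')
im=cv2.imread('pics/w7.png'); cv2.imwrite('pics/w7z.png',cv2.resize(im[70:140,240:320],None,fx=8,fy=8,interpolation=cv2.INTER_CUBIC))
C=f.cloud(); m=(C[...,2]>66)&(C[...,2]<73); m[:80]=0;m[130:]=0;m[:,:255]=0;m[:,300:]=0
v,u=np.nonzero(m); print(len(u),u.mean(),v.mean(),u.min(),u.max(),v.min(),v.max(),C[m].mean(0), np.ptp(C[m],axis=0))
# plate screw corners
P=f.onz([223,337,326,224],[43,49,161,156],10);print(np.round(P,1),P.mean(0))
ring('w7',(280,272),70,119.1-.3+14,28,0)
"
```

```text
577 276.9202772963605 105.61871750433275 264 290 92 119 [ 576.44788198 -117.38416444   68.71698874] [15.34488036 15.27961394  5.12044864]
[[ 539.6  -72.9   10. ]
 [ 621.4  -81.1   10. ]
 [ 612.8 -162.4   10. ]
 [ 531.8 -154.1   10. ]] [ 576.38801467 -117.63537627   10.        ]
w7 outer [ 574.4 -192.    29.4] inner [ 574.1 -189.8    7.3] zmed 132.1 n 10749
```

View pics/w7z.png

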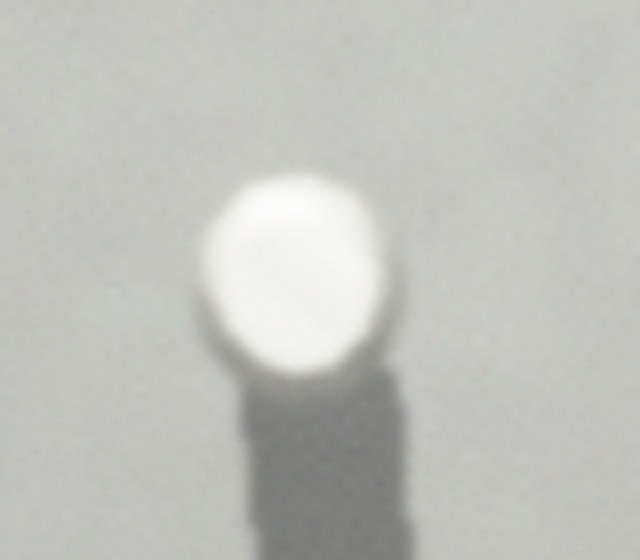

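```bash
cat >> h.py <<'E'
def face(tag,uv,half,z0,z1,rad=None):
    """centre of a flat annular face by depth band"""
    f=F(tag);C=f.cloud();m=(C[...,2]>z0)&(C[...,2]<z1)
    w=np.zeros_like(m);w[max(0,int(uv[1]-half)):int(uv[1]+half),max(0,int(uv[0]-half)):int(uv[0]+half)]=True;m&=w
    n,l,st,ce=cv2.connectedComponentsWithStats(m.astype(np.uint8)); m=l==1+np.argmax(st[1:,4])
    P=C[m]; (c,rr)=cv2.minEnclosingCircle(P[:,:2].astype(np.float32))
    print(tag,'face n',len(P),'mean',np.round(P.mean(0),1),'minCirc',np.round(c,1),round(rr,1),'ext',np.round(np.ptp(P[:,:2],axis=0),1))
E
python3 -c "
from h import *
face('w7',(280,272),70,130,136)
face('w7',(280,272),70,131,136)
face('w4',(278,195),45,11,18)
f=F('w7');C=f.cloud()
for v in (225,240,260,290,300,315,322): print(v,np.round(C[v,280],1))
"
```

```text
w7 face n 8674 mean [ 574.1 -192.4  132.2] minCirc [ 574.2 -189.8] 32.7 ext [63.7 56. ]
w7 face n 8255 mean [ 574.  -192.7  132.2] minCirc [ 574.1 -190. ] 32.5 ext [63.2 55.5]
w4 face n 2080 mean [ 452.6 -342.2   13.5] minCirc [ 452.6 -343.3] 27.8 ext [55.3 54.9]
225 [ 575.6 -167.4  130.1]
240 [ 575.3 -173.7  132.1]
260 [ 571.3 -253.8    0. ]
290 [ 573.7 -205.   123.5]
300 [ 573.6 -205.8  130.8]
315 [ 573.3 -212.7  133. ]
322 [ 573.  -217.3  132.2]
```

```bash
python3 -m inch '[{"dp":[-2,-75,0],"angular":[0,0,0],"fingers":255},{"dp":[-2,-75,0],"angular":[0,0,0],"fingers":255},{"dp":[-2,-75,0],"angular":[0,0,0],"fingers":255},{"dp":[-2,-75,0],"angular":[0,0,0],"fingers":255},{"dp":[-2,-75,0],"angular":[0,0,0],"fingers":255}]'
python3 -c "
from h import *
plan([575.9,-118,60],-0.053)
"
```

```text
clock: 8.3
eef_pos: [575.8, -119.2, 119.4]
tcp_rot: [3.141, -0.0, -0.053]
contact_force: [-0.3, 0.3, 0.3]
opening: 0.627
t 8.3 at [ 575.8 -119.2  119.4] [ 3.141 -0.    -0.053] F [-0.3  0.3  0.3] open 0.627
dp [0.1, -1.2, 59.4] ang [0.0004, -0.0001, -0.0005] rows 1.4
```

```bash
python3 -m inch '[{"dp":[0,-1,20],"angular":[0,0,0],"fingers":255},{"dp":[0,-1,35],"angular":[0,0,0],"fingers":255},{"dp":[0,-1,45],"angular":[0,0,0],"fingers":255},{"dp":[0,-1,52],"angular":[0,0,0],"fingers":255},{"dp":[0,-1,58],"angular":[0,0,0],"fingers":255},{"dp":[0,-1,58],"angular":[0,0,0],"fingers":255}]'
python3 -c "
from h import *
plan([575.9,-118,60],-0.053)
snap('wrist','w8')
"
```

```text
clock: 8.8
eef_pos: [575.6, -117.6, 60.3]
tcp_rot: [-3.141, 0.001, -0.054]
contact_force: [0.7, -0.2, -0.3]
opening: 0.624
t 8.8 at [ 575.6 -117.6   60.3] [-3.141e+00  1.000e-03 -5.400e-02] F [ 0.7 -0.2 -0.3] open 0.624
dp [0.3, 0.4, 0.3] ang [-0.0001, 0.0014, -0.0007] rows 0.0
```

View pics/w8.png

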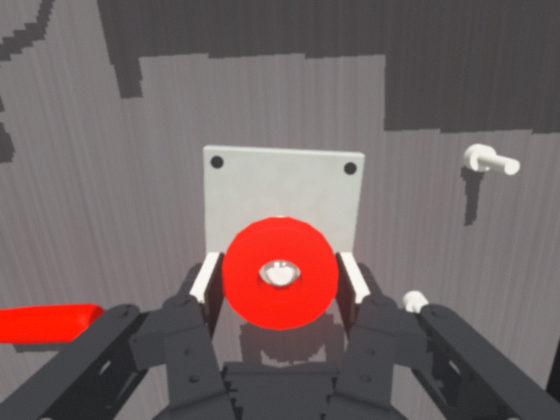

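Post shows inside the bore, no contact force. Lower to the plate.

```bash
python3 -m inch '[{"dp":[0,0,15],"angular":[0,0,0],"fingers":255},{"dp":[0,0,30],"angular":[0,0,0],"fingers":255},{"dp":[0,0,40],"angular":[0,0,0],"fingers":255},{"dp":[0,0,45],"angular":[0,0,0],"fingers":255},{"dp":[0,0,48],"angular":[0,0,0],"fingers":255},{"dp":[0,0,48],"angular":[0,0,0],"fingers":255},{"dp":[0,0,48],"angular":[0,0,0],"fingers":255}]'
python3 -c "
from h import *
plan([575.9,-118,60],-0.053)
"
```

```text
clock: 9.43
eef_pos: [576.5, -117.2, 13.7]
tcp_rot: [3.141, -0.001, -0.053]
contact_force: [-0.5, 0.2, -0.8]
opening: 0.625
t 9.43 at [ 576.5 -117.2   13.7] [ 3.141e+00 -1.000e-03 -5.300e-02] F [-0.5  0.2 -0.8] open 0.625
dp [-0.6, 0.8, -46.3] ang [0.0001, -0.0006, 0.0] rows 1.1
```

```bash
python3 -m inch '[{"dp":[0,0,2.5],"angular":[0,0,0],"fingers":255},{"dp":[0,0,2.5],"angular":[0,0,0],"fingers":60},{"dp":[0,0,2.5],"angular":[0,0,0],"fingers":60},{"dp":[0,0,2.5],"angular":[0,0,0],"fingers":60},{"dp":[0,0,-30],"angular":[0,0,0],"fingers":60},{"dp":[0,0,-70],"angular":[0,0,0],"fingers":60},{"dp":[0,0,-110],"angular":[0,0,0],"fingers":60},{"dp":[0,30,-130],"angular":[0,0,0],"fingers":60},{"dp":[0,60,-130],"angular":[0,0,0],"fingers":60},{"dp":[0,60,-130],"angular":[0,0,0],"fingers":60}]'
python3 -c "
from h import *
plan([575.9,-118,60],-0.053)
snap('wrist','w9')
"
```

```text
clock: 10.27
eef_pos: [574.3, -181.2, 145.9]
tcp_rot: [3.139, -0.005, -0.054]
contact_force: [-1.2, -0.7, 0.1]
opening: 0.763
t 10.27 at [ 574.3 -181.2  145.9] [ 3.139 -0.005 -0.054] F [-1.2 -0.7  0.1] open 0.763
dp [-2.3, -63.4, 85.7] ang [0.0028, -0.005, -0.0012] rows 2.6
```

View pics/w9.png

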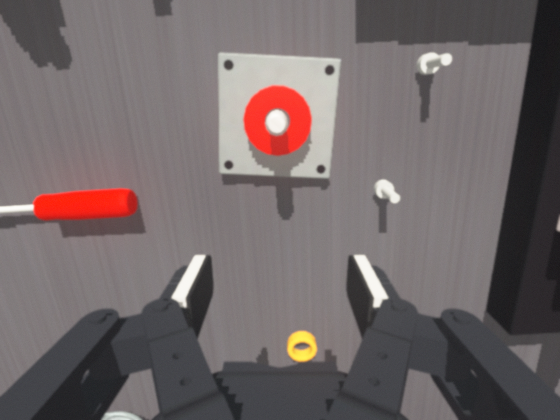

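Foot ring at (278,120), flat round the post. Now to the drawer for the 52 mm ring.

```bash
python3 -c "
from h import *
face('w9',(278,120),50,20,28)
ring('t1',(168,210),13,30,21,12);ring('t1',(193,209),12,30,18.5,60);ring('t1',(214,209),14,30,26);ring('t1',(239,211),13,30,23.5,108)
f=F('t1');print(np.round(f.onz([168,193,214.5,239],[210,209,209,211],30),1))
"
```

```text
w9 face n 3207 mean [ 577.  -117.6   23.4] minCirc [ 576.9 -118.6] 28.0 ext [55.3 55.4]
t1 outer [577.3 305.9  38.7] inner [579.  306.7   6.9] zmed 23.9 n 613Traceback (most recent call last):
  File "<string>", line 4, in <module>
    ring('t1',(168,210),13,30,21,12);ring('t1',(193,209),12,30,18.5,60);ring('t1',(214,209),14,30,26);ring('t1',(239,211),13,30,23.5,108)
                                     ~~~~^^^^^^^^^^^^^^^^^^^^^^^^^^^^^^
  File "h.py", line 40, in ring
    n,l,st,ce=cv2.connectedComponentsWithStats(m.astype(np.uint8)); i=1+np.argmax(st[1:,4]); m=(l==i)
                                                                        ~~~~~~~~~^^^^^^^^^^
    return _wrapfunc(a, 'argmax', axis=axis, out=out, **kwds)
    return bound(*args, **kwds)
ValueError: attempt to get argmax of an empty sequence
```

```bash
python3 -c "
from h import *
f=F('t1');print(np.round(f.onz([168,193,214.5,239],[210,209,209,211],30),1))
plan([560,172,170],-0.053)
"
```

```text
[[574.5 303.6  30. ]
 [575.4 233.4  30. ]
 [573.8 173.3  30. ]
 [566.3 105.1  30. ]]
t 10.32 at [ 573.4 -179.1  144.5] [ 3.141e+00 -2.000e-03 -5.500e-02] F [-0.1  0.2 -0.5] open 0.765
dp [-32.7, -349.8, -25.9] ang [0.001, -0.0023, -0.0024] rows 8.4
```

```bash
python3 -m inch '[{"dp":[-21,-352,-26],"angular":[0,0,0],"fingers":60},{"dp":[-21,-352,-26],"angular":[0,0,0],"fingers":60},{"dp":[-21,-352,-26],"angular":[0,0,0],"fingers":60},{"dp":[-21,-352,-26],"angular":[0,0,0],"fingers":60},{"dp":[-21,-352,-26],"angular":[0,0,0],"fingers":60},{"dp":[-21,-352,-26],"angular":[0,0,0],"fingers":60},{"dp":[-21,-352,-26],"angular":[0,0,0],"fingers":60},{"dp":[-21,-352,-26],"angular":[0,0,0],"fingers":60},{"dp":[-21,-352,-26],"angular":[0,0,0],"fingers":60},{"dp":[-21,-352,-26],"angular":[0,0,0],"fingers":60},{"dp":[-21,-352,-26],"angular":[0,0,0],"fingers":60},{"dp":[-21,-352,-26],"angular":[0,0,0],"fingers":60}]'
python3 -c "
from h import *
plan([572,172,170],-0.053)
snap('wrist','w10')
"
```

```text
clock: 11.32
eef_pos: [569.8, 175.4, 168.6]
tcp_rot: [3.141, 0.001, -0.052]
contact_force: [-0.1, -0.7, 0.0]
opening: 0.766
t 11.32 at [569.8 175.4 168.6] [ 3.141e+00  1.000e-03 -5.200e-02] F [-0.1 -0.7  0. ] open 0.766
dp [2.3, 3.3, -1.4] ang [0.0007, 0.0014, 0.0007] rows 0.1
```

View pics/w10.png

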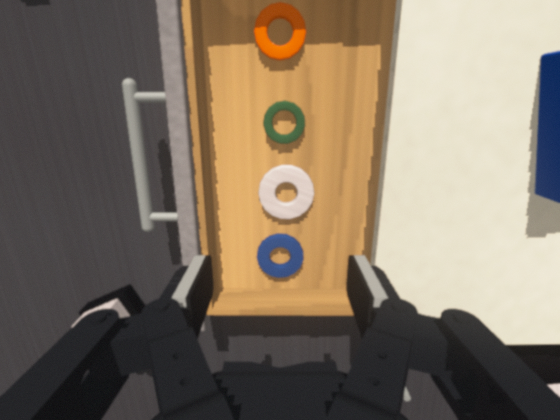

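Row seen: orange (280,31), green (284,122), aluminium (286,192), blue (280,256).

```bash
python3 -c "
from h import *
for uv,h in [((280,31),34),((284,122),30),((286,192),34),((280,256),30)]: face('w10',uv,h,26.5,36)
f=F('w10');print(np.round(f.w([189,205,395,250],[100,100,100,190]),1), np.round(f.w([260,286],[302,192]),1))
"
```

```text
w10 face n 1759 mean [577.1 307.3  29.3] minCirc [577.1 307.1] 21.0 ext [41.  41.3]
w10 face n 966 mean [577.1 236.4  29.3] minCirc [577.1 236.1] 18.3 ext [35.7 36.3]
w10 face n 1958 mean [576.  173.7  29.4] minCirc [576.1 172.9] 25.9 ext [50.5 51. ]
w10 face n 1290 mean [567.1 108.6  29.4] minCirc [566.9 107.6] 23.3 ext [46.  46.5]
[[505.5 258.1  57.6]
 [510.8 257.9  27.1]
 [654.6 250.3  79.2]
 [542.2 175.3  22.3]] [[545.5  68.4  46.6]
 [576.1 171.2  21.1]]
```

```bash
python3 -m inch '[{"dp":[5.5,1.5,40],"angular":[0,0,0],"fingers":60},{"dp":[5.5,1.5,80],"angular":[0,0,0],"fingers":60},{"dp":[5.5,1.5,110],"angular":[0,0,0],"fingers":60},{"dp":[5.5,1.5,118],"angular":[0,0,0],"fingers":60},{"dp":[5.5,1.5,118],"angular":[0,0,0],"fingers":60},{"dp":[5.5,1.5,118],"angular":[0,0,0],"fingers":60}]'
python3 -c "
from h import *
plan([575.3,173.8,24],-0.053)
"
```

```text
clock: 11.87
eef_pos: [576.6, 173.2, 52.0]
tcp_rot: [3.142, -0.0, -0.054]
contact_force: [0.4, -0.5, -0.0]
opening: 0.765
t 11.87 at [576.6 173.2  52. ] [ 3.142 -0.    -0.054] F [ 0.4 -0.5 -0. ] open 0.765
dp [-1.3, -0.6, 28.0] ang [0.0, -0.0001, -0.0011] rows 0.7
```

```bash
python3 -m inch '[{"dp":[-1.3,-0.6,14],"angular":[0,0,0],"fingers":60},{"dp":[-1.3,-0.6,22],"angular":[0,0,0],"fingers":60},{"dp":[-1.3,-0.6,27],"angular":[0,0,0],"fingers":60},{"dp":[-1.3,-0.6,27],"angular":[0,0,0],"fingers":60},{"dp":[-1.3,-0.6,27],"angular":[0,0,0],"fingers":60}]'
python3 -c "
from h import *
plan([575.3,173.8,24],-0.053)
snap('wrist','w11')
"
```

```text
clock: 12.28
eef_pos: [575.2, 174.5, 25.0]
tcp_rot: [-3.141, -0.001, -0.053]
contact_force: [0.0, -0.4, 0.3]
opening: 0.768
t 12.28 at [575.2 174.5  25. ] [-3.141e+00 -1.000e-03 -5.300e-02] F [ 0.  -0.4  0.3] open 0.768
dp [0.1, 0.7, 1.0] ang [-0.0002, -0.0007, -0.0] rows 0.0
```

View pics/w11.png

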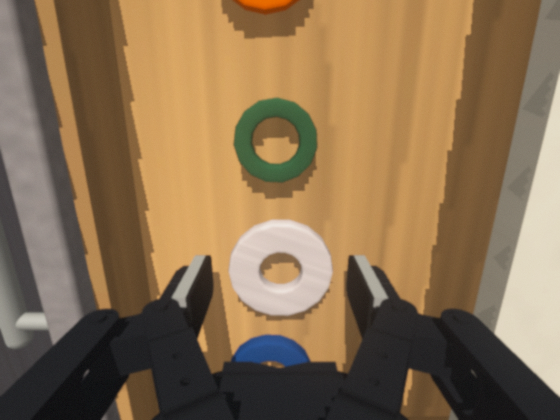

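Ring at (280,267) centred between jaws (212–348). Close.

```bash
python3 -m inch '[{"dp":[0,0,1],"angular":[0,0,0],"fingers":60},{"dp":[0,0,1],"angular":[0,0,0],"fingers":255},{"dp":[0,0,1],"angular":[0,0,0],"fingers":255},{"dp":[0,0,1],"angular":[0,0,0],"fingers":255},{"dp":[0,0,1],"angular":[0,0,0],"fingers":255},{"dp":[0,0,1],"angular":[0,0,0],"fingers":255},{"dp":[0,0,1],"angular":[0,0,0],"fingers":255}]' 60
python3 -c "
from h import *
plan([575.3,173.8,24],-0.053)
snap('wrist','w12')
"
```

```text
clock: 12.92
eef_pos: [575.9, 174.6, 24.7]
tcp_rot: [-3.141, -0.002, -0.053]
contact_force: [-0.6, -1.6, 11.7]
opening: 0.556
t 12.92 at [575.9 174.6  24.7] [-3.141e+00 -2.000e-03 -5.300e-02] F [-0.6 -1.6 11.7] open 0.556
dp [-0.6, 0.8, 0.7] ang [-0.0004, -0.0021, 0.0002] rows 0.0
```

View pics/w12.png

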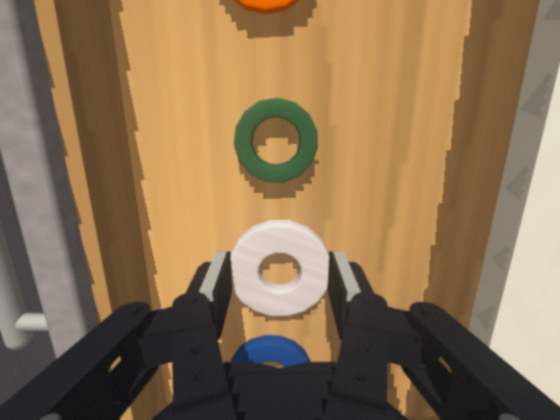

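```bash
python3 -m inch '[{"dp":[0,0,-30],"angular":[0,0,0],"fingers":255},{"dp":[0,0,-70],"angular":[0,0,0],"fingers":255},{"dp":[0,0,-105],"angular":[0,0,0],"fingers":255},{"dp":[15.5,220,-105],"angular":[0,0,0],"fingers":255},{"dp":[15.5,220,-105],"angular":[0,0,0],"fingers":255},{"dp":[15.5,220,-105],"angular":[0,0,0],"fingers":255},{"dp":[15.5,220,-105],"angular":[0,0,0],"fingers":255},{"dp":[15.5,220,-105],"angular":[0,0,0],"fingers":255},{"dp":[15.5,220,-105],"angular":[0,0,0],"fingers":255},{"dp":[15.5,291,-105],"angular":[0,0,0],"fingers":255},{"dp":[15.5,291,-105],"angular":[0,0,0],"fingers":255},{"dp":[15.5,291,-105],"angular":[0,0,0],"fingers":255}]'
python3 -c "
from h import *
plan([576,-116.6,100],-0.053)
snap('wrist','w13')
"
```

```text
clock: 13.97
eef_pos: [574.8, -121.2, 128.5]
tcp_rot: [3.14, -0.001, -0.056]
contact_force: [-0.1, 0.5, -0.7]
opening: 0.55
t 13.97 at [ 574.8 -121.2  128.5] [ 3.14e+00 -1.00e-03 -5.60e-02] F [-0.1  0.5 -0.7] open 0.55
dp [1.0, -4.7, 28.5] ang [0.0014, -0.0007, -0.0028] rows 0.7
```

View pics/w13.png

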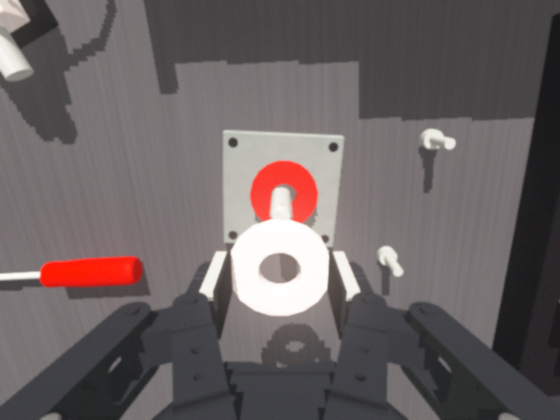

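Ring is level in the jaws, post just ahead. Measure and settle.

```bash
python3 -c "
from h import *
face('w13',(280,267),60,126,140)
f=F('w13')
C=f.cloud()
for p in [(250,260),(312,260),(280,240),(280,300)]: print(p,np.round(C[p[1],p[0]],1))
print('tips',np.round(f.w([221,217,340,344],[256,262,256,262]),1))
"
python3 -m inch '[{"dp":[0,0,0],"angular":[0,0,0],"fingers":255},{"dp":[0,0,0],"angular":[0,0,0],"fingers":255}]'

```

```text
w13 face n 6982 mean [ 575.2 -120.5  133. ] minCirc [ 575.3 -119.5] 29.6 ext [56.6 52.1]
(250, 260) [ 561.1 -115.7  132.5]
(312, 260) [ 591.1 -116.9  133.4]
(280, 240) [ 576.3 -105.5  133.4]
(280, 300) [ 574.5 -138.4  133.7]
tips [[ 549.  -109.1  139.8]
 [ 548.4 -108.5  146.5]
 [ 603.7 -112.7  138.8]
 [ 604.3 -112.5  144.9]]
clock: 14.18
eef_pos: [574.8, -116.0, 128.2]
tcp_rot: [-3.141, 0.0, -0.053]
contact_force: [0.2, 0.6, -0.2]
opening: 0.553
```

```bash
python3 -m inch '[{"dp":[1.2,1.2,20],"angular":[0,0,0],"fingers":255},{"dp":[1.2,1.2,38],"angular":[0,0,0],"fingers":255},{"dp":[1.2,1.2,48],"angular":[0,0,0],"fingers":255},{"dp":[1.2,1.2,54],"angular":[0,0,0],"fingers":255},{"dp":[1.2,1.2,60],"angular":[0,0,0],"fingers":255},{"dp":[1.2,1.2,65],"angular":[0,0,0],"fingers":255},{"dp":[1.2,1.2,65],"angular":[0,0,0],"fingers":255}]'
python3 -c "
from h import *
plan([576,-117.2,27],-0.053)
snap('wrist','w14')
"
```

```text
clock: 14.77
eef_pos: [575.8, -117.9, 62.7]
tcp_rot: [-3.141, 0.001, -0.053]
contact_force: [-0.7, 0.6, -1.3]
opening: 0.55
t 14.77 at [ 575.8 -117.9   62.7] [-3.141e+00  1.000e-03 -5.300e-02] F [-0.7  0.6 -1.3] open 0.55
dp [0.2, -0.7, 35.7] ang [-0.0001, 0.0007, 0.0004] rows 0.9
```

View pics/w14.png

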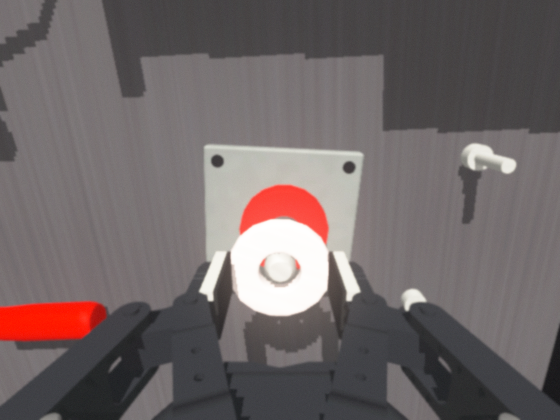

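Post is in the bore. Lower and release.

```bash
python3 -m inch '[{"dp":[0,0,12],"angular":[0,0,0],"fingers":255},{"dp":[0,0,24],"angular":[0,0,0],"fingers":255},{"dp":[0,0,31],"angular":[0,0,0],"fingers":255},{"dp":[0,0,34.5],"angular":[0,0,0],"fingers":255},{"dp":[0,0,34.5],"angular":[0,0,0],"fingers":255},{"dp":[0,0,34.5],"angular":[0,0,0],"fingers":60},{"dp":[0,0,34.5],"angular":[0,0,0],"fingers":60},{"dp":[0,0,34.5],"angular":[0,0,0],"fingers":60},{"dp":[0,0,0],"angular":[0,0,0],"fingers":60},{"dp":[0,0,-40],"angular":[0,0,0],"fingers":60},{"dp":[0,0,-80],"angular":[0,0,0],"fingers":60},{"dp":[0,0,-105],"angular":[0,0,0],"fingers":60}]'
python3 -c "
from h import *
plan([566.5,108.5,150],-0.053)
snap('wrist','w15')
"
```

```text
clock: 15.82
eef_pos: [577.4, -118.5, 172.6]
tcp_rot: [3.141, -0.004, -0.053]
contact_force: [2.1, -0.5, 0.2]
opening: 0.767
t 15.82 at [ 577.4 -118.5  172.6] [ 3.141 -0.004 -0.053] F [ 2.1 -0.5  0.2] open 0.767
dp [-23.0, -226.1, 22.3] ang [0.0007, -0.0042, -0.0] rows 5.5
```

View pics/w15.png

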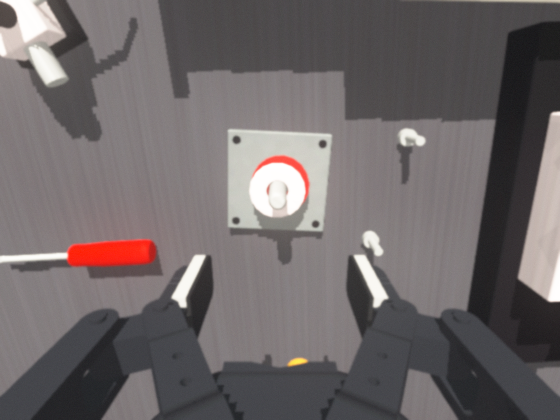

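```bash
python3 -c "
from h import *
face('w15',(278,190),40,28,37)
face('w15',(278,175),50,20,27.5)
"
python3 -m inch '[{"dp":[-23,-226,20],"angular":[0,0,0],"fingers":75},{"dp":[-23,-226,20],"angular":[0,0,0],"fingers":75},{"dp":[-23,-226,20],"angular":[0,0,0],"fingers":75},{"dp":[-23,-226,20],"angular":[0,0,0],"fingers":75},{"dp":[-23,-226,20],"angular":[0,0,0],"fingers":75},{"dp":[-23,-226,20],"angular":[0,0,0],"fingers":75},{"dp":[-23,-226,60],"angular":[0,0,0],"fingers":75},{"dp":[-23,-226,80],"angular":[0,0,0],"fingers":75},{"dp":[-23,-226,80],"angular":[0,0,0],"fingers":75},{"dp":[-23,-226,80],"angular":[0,0,0],"fingers":75}]'
python3 -c "
from h import *
plan([566.3,108.5,60],-0.053)
snap('wrist','w16')
"
```

```text
w15 face n 1837 mean [ 576.2 -117.4   31.5] minCirc [ 575.9 -119.5] 25.8 ext [50.7 50.6]
w15 face n 469 mean [ 587.3 -101.4   23.4] minCirc [ 579.5 -115.4] 27.6 ext [53.8 45.3]
clock: 16.7
eef_pos: [564.2, 108.6, 87.7]
tcp_rot: [3.141, 0.002, -0.053]
contact_force: [-0.1, -0.7, 0.3]
opening: 0.707
t 16.7 at [564.2 108.6  87.7] [ 3.141e+00  2.000e-03 -5.300e-02] F [-0.1 -0.7  0.3] open 0.707
dp [2.1, -0.0, 27.7] ang [0.0006, 0.0022, 0.0002] rows 0.7
```

View pics/w16.png

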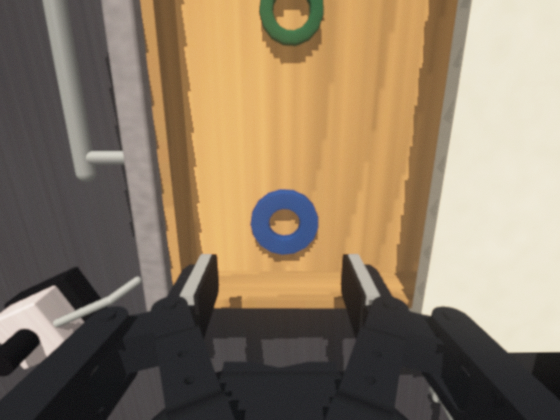

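```bash
python3 -c "
from h import *
face('w16',(285,221),45,26.5,36)
face('w16',(291,15),40,26.5,36)
"
python3 -m inch '[{"dp":[2,0,20],"angular":[0,0,0],"fingers":75},{"dp":[2,0,40],"angular":[0,0,0],"fingers":75},{"dp":[2,0,52],"angular":[0,0,0],"fingers":75},{"dp":[2,0,52],"angular":[0,0,0],"fingers":75},{"dp":[2,0,52],"angular":[0,0,0],"fingers":75}]'

```

```text
w16 face n 2756 mean [567.7 108.7  29.4] minCirc [567.7 107.4] 23.5 ext [45.8 46.6]
w16 face n 1498 mean [577.3 228.4  29.3] minCirc [577.8 235.5] 18.3 ext [36.2 23.8]
clock: 17.17
eef_pos: [567.4, 108.4, 36.9]
tcp_rot: [-3.142, -0.0, -0.054]
contact_force: [-0.1, 0.1, 0.3]
opening: 0.704
```

```bash
python3 -m inch '[{"dp":[-0.5,0,10],"angular":[0,0,0],"fingers":75},{"dp":[-0.5,0,14.5],"angular":[0,0,0],"fingers":75},{"dp":[-0.5,0,14.5],"angular":[0,0,0],"fingers":75},{"dp":[-0.5,0,14.5],"angular":[0,0,0],"fingers":255},{"dp":[-0.5,0,14.5],"angular":[0,0,0],"fingers":255},{"dp":[-0.5,0,14.5],"angular":[0,0,0],"fingers":255},{"dp":[-0.5,0,14.5],"angular":[0,0,0],"fingers":255},{"dp":[-0.5,0,14.5],"angular":[0,0,0],"fingers":255},{"dp":[-0.5,0,14.5],"angular":[0,0,0],"fingers":255}]' 60
python3 -c "
from h import *
plan([576,-117,130],-0.053)
snap('wrist','w17')
"
```

```text
clock: 17.92
eef_pos: [567.3, 108.7, 22.7]
tcp_rot: [-3.141, -0.002, -0.053]
contact_force: [0.6, -0.3, 6.6]
opening: 0.51
t 17.92 at [567.3 108.7  22.7] [-3.141e+00 -2.000e-03 -5.300e-02] F [ 0.6 -0.3  6.6] open 0.51
dp [20.8, 224.9, -107.3] ang [-0.0002, -0.0015, 0.0001] rows 6.0
```

View pics/w17.png

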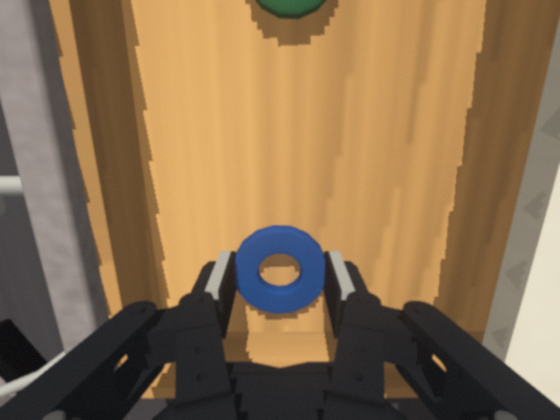

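Gripped at (281,268). Lift and carry to the post.

```bash
python3 -m inch '[{"dp":[0,0,-30],"angular":[0,0,0],"fingers":255},{"dp":[0,0,-70],"angular":[0,0,0],"fingers":255},{"dp":[0,0,-100],"angular":[0,0,0],"fingers":255},{"dp":[20.8,225.5,-100],"angular":[0,0,0],"fingers":255},{"dp":[20.8,225.5,-100],"angular":[0,0,0],"fingers":255},{"dp":[20.8,225.5,-100],"angular":[0,0,0],"fingers":255},{"dp":[20.8,225.5,-100],"angular":[0,0,0],"fingers":255},{"dp":[20.8,225.5,-100],"angular":[0,0,0],"fingers":255},{"dp":[20.8,225.5,-100],"angular":[0,0,0],"fingers":255},{"dp":[20.8,225.5,-100],"angular":[0,0,0],"fingers":255},{"dp":[20.8,225.5,-100],"angular":[0,0,0],"fingers":255},{"dp":[20.8,225.5,-100],"angular":[0,0,0],"fingers":255}]'
python3 -c "
from h import *
plan([576,-117.4,60],-0.053)
snap('wrist','w18')
face('w18',(280,267),60,116,140)
"
```

```text
clock: 18.97
eef_pos: [575.1, -117.0, 121.8]
tcp_rot: [-3.141, 0.0, -0.053]
contact_force: [1.3, 0.4, -0.4]
opening: 0.506
t 18.97 at [ 575.1 -117.   121.8] [-3.141  0.    -0.053] F [ 1.3  0.4 -0.4] open 0.506
dp [0.9, 0.4, 61.8] ang [-0.0004, 0.0003, -0.0003] rows 1.5
w18 face n 6178 mean [ 575.6 -115.6  128.7] minCirc [ 575.8 -112.6] 28.9 ext [56.4 46.9]
```

View pics/w18.png

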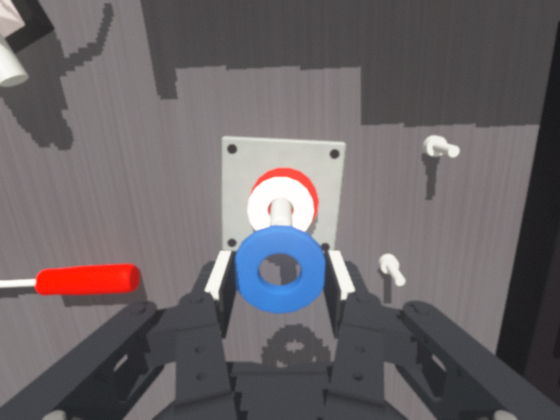

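```bash
python3 -m inch '[{"dp":[0.7,0.3,20],"angular":[0,0,0],"fingers":255},{"dp":[0.7,0.3,36],"angular":[0,0,0],"fingers":255},{"dp":[0.7,0.3,46],"angular":[0,0,0],"fingers":255},{"dp":[0.7,0.3,54],"angular":[0,0,0],"fingers":255},{"dp":[0.7,0.3,60],"angular":[0,0,0],"fingers":255},{"dp":[0.7,0.3,64],"angular":[0,0,0],"fingers":255},{"dp":[0.7,0.3,64],"angular":[0,0,0],"fingers":255}]'
python3 -c "
from h import *
plan([576,-117.4,33],-0.053)
snap('wrist','w19')
"
```

```text
clock: 19.6
eef_pos: [575.8, -117.7, 57.3]
tcp_rot: [-3.141, 0.001, -0.053]
contact_force: [-0.4, -0.0, -1.5]
opening: 0.504
t 19.6 at [ 575.8 -117.7   57.3] [-3.141e+00  1.000e-03 -5.300e-02] F [-0.4 -0.  -1.5] open 0.504
dp [0.2, -0.3, 24.3] ang [-0.0001, 0.0007, 0.0004] rows 0.6
```

View pics/w19.png

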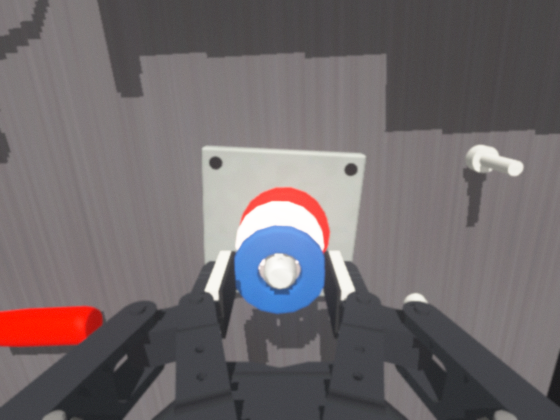

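Post in the bore again. Lower, release and rise.

```bash
python3 -m inch '[{"dp":[0,0,10],"angular":[0,0,0],"fingers":255},{"dp":[0,0,18],"angular":[0,0,0],"fingers":255},{"dp":[0,0,22],"angular":[0,0,0],"fingers":255},{"dp":[0,0,23.5],"angular":[0,0,0],"fingers":255},{"dp":[0,0,23.5],"angular":[0,0,0],"fingers":255},{"dp":[0,0,23.5],"angular":[0,0,0],"fingers":85},{"dp":[0,0,23.5],"angular":[0,0,0],"fingers":85},{"dp":[0,0,23.5],"angular":[0,0,0],"fingers":85},{"dp":[0,0,-10],"angular":[0,0,0],"fingers":85},{"dp":[0,0,-40],"angular":[0,0,0],"fingers":85},{"dp":[0,0,-80],"angular":[0,0,0],"fingers":85},{"dp":[0,0,-105],"angular":[0,0,0],"fingers":85}]'
python3 -c "
from h import *
plan([577,307.3,150],-0.053)
snap('wrist','w20')
face('w20',(278,185),40,35.5,44)
"
```

```text
clock: 20.65
eef_pos: [577.0, -118.2, 166.4]
tcp_rot: [3.141, -0.003, -0.053]
contact_force: [1.0, -0.8, 0.4]
opening: 0.669
t 20.65 at [ 577.  -118.2  166.4] [ 3.141e+00 -3.000e-03 -5.300e-02] F [ 1.  -0.8  0.4] open 0.669
dp [-22.6, -424.9, 16.1] ang [0.0005, -0.003, -0.0] rows 10.2
w20 face n 1600 mean [ 576.3 -117.    39.5] minCirc [ 576.1 -119.1] 23.5 ext [45.7 46.1]
```

View pics/w20.png

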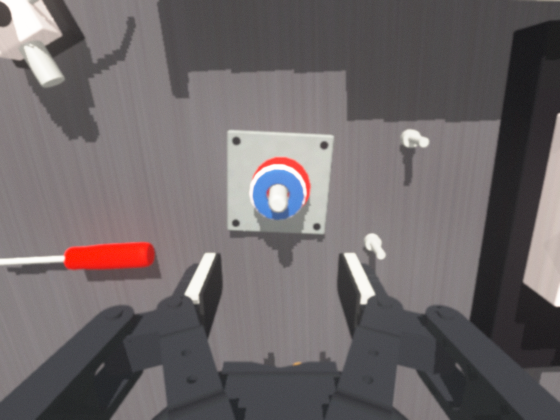

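Blue ring is home (face z 39.5, expected 40). Now orange.

```bash
python3 -m inch '[{"dp":[-22.6,-425,10],"angular":[0,0,0],"fingers":85},{"dp":[-22.6,-425,10],"angular":[0,0,0],"fingers":85},{"dp":[-22.6,-425,10],"angular":[0,0,0],"fingers":85},{"dp":[-22.6,-425,10],"angular":[0,0,0],"fingers":85},{"dp":[-22.6,-425,10],"angular":[0,0,0],"fingers":85},{"dp":[-22.6,-425,10],"angular":[0,0,0],"fingers":85},{"dp":[-22.6,-425,10],"angular":[0,0,0],"fingers":85},{"dp":[-22.6,-425,10],"angular":[0,0,0],"fingers":85},{"dp":[-22.6,-425,10],"angular":[0,0,0],"fingers":85},{"dp":[-22.6,-425,10],"angular":[0,0,0],"fingers":85},{"dp":[-22.6,-425,50],"angular":[0,0,0],"fingers":85},{"dp":[-22.6,-425,75],"angular":[0,0,0],"fingers":85}]'
python3 -m inch '[{"dp":[0,0,0],"angular":[0,0,0],"fingers":85},{"dp":[0,0,0],"angular":[0,0,0],"fingers":85}]'
python3 -c "
from h import *
plan([577,307.3,60],-0.053)
snap('wrist','w21')
"
```

```text
clock: 21.7
eef_pos: [576.0, 311.5, 86.9]
tcp_rot: [-3.14, -0.002, -0.049]
contact_force: [-1.0, -0.8, -0.6]
opening: 0.667
clock: 21.87
eef_pos: [574.9, 307.1, 86.7]
tcp_rot: [3.14, 0.003, -0.053]
contact_force: [0.6, 0.4, 0.0]
opening: 0.665
t 21.87 at [574.9 307.1  86.7] [ 3.14e+00  3.00e-03 -5.30e-02] F [0.6 0.4 0. ] open 0.665
dp [2.2, -0.3, 26.7] ang [0.0018, 0.0028, 0.0004] rows 0.6
```

View pics/w21.png

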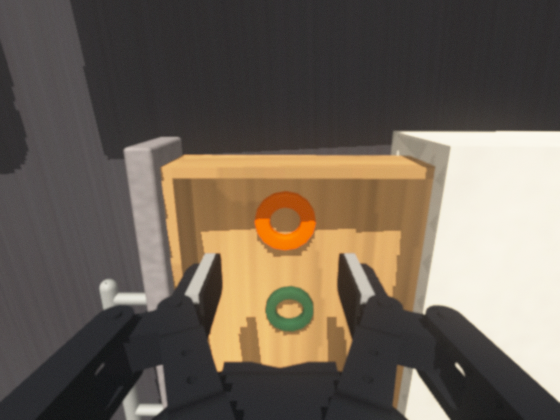

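```bash
python3 -c "
from h import *
face('w21',(285,221),38,26.5,36)
face('w21',(290,308),30,26.5,36)
"
python3 -m inch '[{"dp":[2.5,0,20],"angular":[0,0,0],"fingers":85},{"dp":[2.5,0,40],"angular":[0,0,0],"fingers":85},{"dp":[2.5,0,52],"angular":[0,0,0],"fingers":85},{"dp":[2.5,0,52],"angular":[0,0,0],"fingers":85},{"dp":[2.5,0,52],"angular":[0,0,0],"fingers":85}]'

```

```text
w21 face n 2095 mean [578.8 308.3  29.4] minCirc [578.7 307.2] 21.0 ext [40.9 41.5]
w21 face n 1184 mean [578.7 237.4  29.3] minCirc [579.2 236.2] 18.9 ext [36.2 36.8]
clock: 22.33
eef_pos: [579.0, 307.2, 36.7]
tcp_rot: [-3.141, -0.0, -0.054]
contact_force: [-0.0, -0.7, -0.1]
opening: 0.667
```

```bash
python3 -m inch '[{"dp":[-0.7,-0.6,10],"angular":[0,0,0],"fingers":85},{"dp":[-0.7,-0.6,14.2],"angular":[0,0,0],"fingers":85},{"dp":[-0.7,-0.6,14.2],"angular":[0,0,0],"fingers":85},{"dp":[-0.7,-0.6,14.2],"angular":[0,0,0],"fingers":255},{"dp":[-0.7,-0.6,14.2],"angular":[0,0,0],"fingers":255},{"dp":[-0.7,-0.6,14.2],"angular":[0,0,0],"fingers":255},{"dp":[-0.7,-0.6,14.2],"angular":[0,0,0],"fingers":255},{"dp":[-0.7,-0.6,14.2],"angular":[0,0,0],"fingers":255},{"dp":[-0.7,-0.6,14.2],"angular":[0,0,0],"fingers":255}]' 60
python3 -c "
from h import *
plan([576,-117.4,130],-0.053)
snap('wrist','w22')
"
```

```text
clock: 23.08
eef_pos: [578.3, 308.3, 22.4]
tcp_rot: [-3.141, -0.001, -0.053]
contact_force: [-1.0, -2.2, 6.3]
opening: 0.451
t 23.08 at [578.3 308.3  22.4] [-3.141e+00 -1.000e-03 -5.300e-02] F [-1.  -2.2  6.3] open 0.451
dp [20.3, 425.1, -107.8] ang [-0.0004, -0.001, 0.0001] rows 10.5
```

View pics/w22.png

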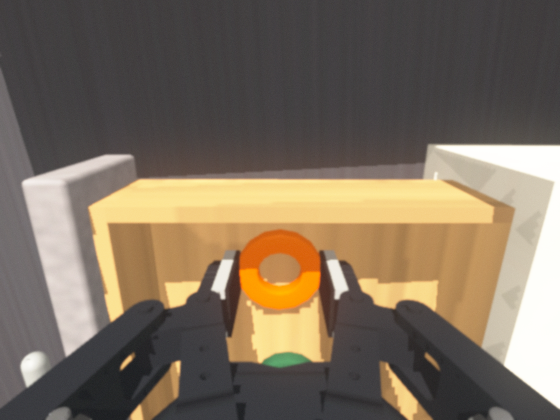

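Orange gripped at (280,268). Carry to the post.

```bash
python3 -m inch '[{"dp":[0,0,-30],"angular":[0,0,0],"fingers":255},{"dp":[0,0,-70],"angular":[0,0,0],"fingers":255},{"dp":[0,0,-100],"angular":[0,0,0],"fingers":255},{"dp":[17,350,-100],"angular":[0,0,0],"fingers":255},{"dp":[17,350,-100],"angular":[0,0,0],"fingers":255},{"dp":[17,350,-100],"angular":[0,0,0],"fingers":255},{"dp":[17,350,-100],"angular":[0,0,0],"fingers":255},{"dp":[17,350,-100],"angular":[0,0,0],"fingers":255},{"dp":[17,350,-100],"angular":[0,0,0],"fingers":255},{"dp":[17,350,-100],"angular":[0,0,0],"fingers":255},{"dp":[17,350,-100],"angular":[0,0,0],"fingers":255},{"dp":[17,350,-100],"angular":[0,0,0],"fingers":255}]'
python3 -m inch '[{"dp":[0,0,0],"angular":[0,0,0],"fingers":255},{"dp":[0,0,0],"angular":[0,0,0],"fingers":255}]'
python3 -c "
from h import *
plan([576,-117.4,125],-0.053)
snap('wrist','w23')
face('w23',(280,267),60,116,140)
"
```

```text
clock: 24.13
eef_pos: [575.9, -46.6, 121.8]
tcp_rot: [3.14, -0.0, -0.055]
contact_force: [-0.6, 0.2, -0.6]
opening: 0.452
clock: 24.3
eef_pos: [576.2, -43.1, 121.6]
tcp_rot: [-3.141, -0.0, -0.055]
contact_force: [-0.3, 0.4, -0.4]
opening: 0.452
t 24.3 at [576.2 -43.1 121.6] [-3.141 -0.    -0.055] F [-0.3  0.4 -0.4] open 0.452
dp [3.9, 74.1, -3.4] ang [-0.0003, -0.0001, -0.0025] rows 1.8
w23 face n 4968 mean [576.7 -41.4 129. ] minCirc [576.8 -36.5] 28.1 ext [56.1 41.4]
```

View pics/w23.png

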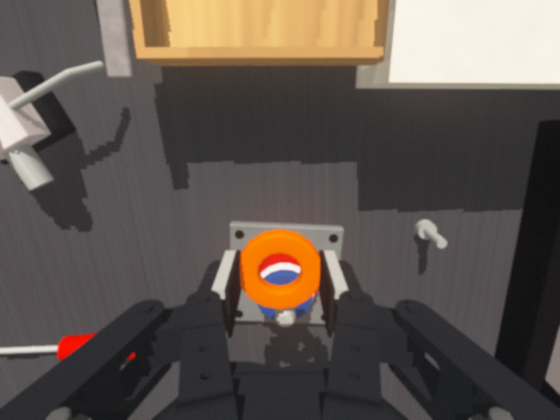

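```bash
python3 -m inch '[{"dp":[3.8,74,0],"angular":[0,0,-0.002],"fingers":255},{"dp":[3.8,74,0],"angular":[0,0,-0.002],"fingers":255},{"dp":[3.8,74,0],"angular":[0,0,-0.002],"fingers":255},{"dp":[3.8,74,0],"angular":[0,0,-0.002],"fingers":255},{"dp":[3.8,74,15],"angular":[0,0,-0.002],"fingers":255},{"dp":[3.8,74,30],"angular":[0,0,-0.002],"fingers":255},{"dp":[3.8,74,38],"angular":[0,0,-0.002],"fingers":255},{"dp":[3.8,74,38],"angular":[0,0,-0.002],"fingers":255}]'
python3 -c "
from h import *
plan([576,-117.4,58],-0.053)
snap('wrist','w24')
"
```

```text
clock: 25.02
eef_pos: [574.9, -114.5, 81.8]
tcp_rot: [-3.141, 0.003, -0.049]
contact_force: [-0.5, 0.8, -0.8]
opening: 0.457
t 25.02 at [ 574.9 -114.5   81.8] [-3.141e+00  3.000e-03 -4.900e-02] F [-0.5  0.8 -0.8] open 0.457
dp [1.3, 2.9, 23.8] ang [-0.0008, 0.0034, 0.0037] rows 0.6
```

View pics/w24.png

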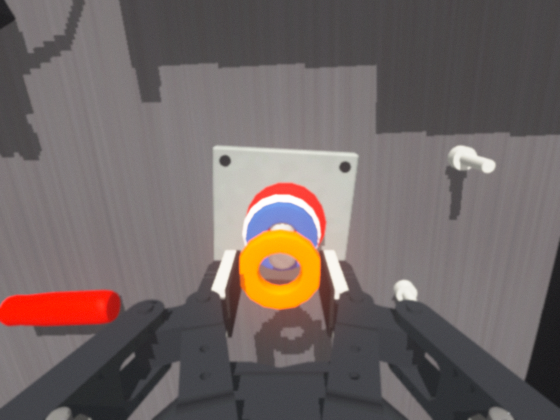

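```bash
python3 -m inch '[{"dp":[1.2,2.5,0],"angular":[0,0,0.003],"fingers":255},{"dp":[1.2,2.5,5],"angular":[0,0,0.003],"fingers":255},{"dp":[1.2,2.5,12],"angular":[0,0,0.003],"fingers":255},{"dp":[1.2,2.5,18],"angular":[0,0,0.003],"fingers":255},{"dp":[1.2,2.5,23],"angular":[0,0,0.003],"fingers":255},{"dp":[1.2,2.5,23],"angular":[0,0,0.003],"fingers":255}]'
python3 -c "
from h import *
plan([576,-117.4,58],-0.053)
snap('wrist','w25')
"
```

```text
clock: 25.57
eef_pos: [576.3, -118.8, 59.2]
tcp_rot: [-3.141, 0.002, -0.054]
contact_force: [-0.8, 0.0, -0.5]
opening: 0.453
t 25.57 at [ 576.3 -118.8   59.2] [-3.141e+00  2.000e-03 -5.400e-02] F [-0.8  0.  -0.5] open 0.453
dp [-0.3, -1.4, 1.2] ang [-0.0003, 0.002, -0.0011] rows 0.0
```

View pics/w25.png

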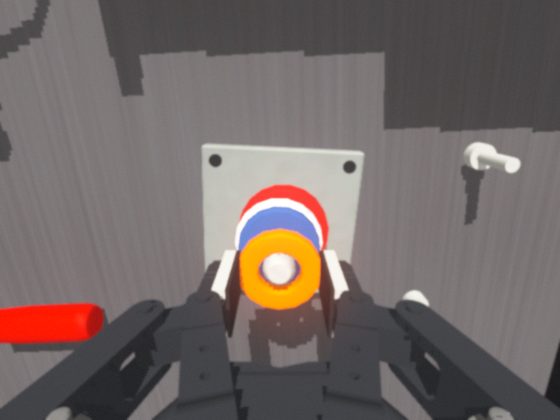

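```bash
python3 -m inch '[{"dp":[0,-1.2,6],"angular":[0,0,0],"fingers":255},{"dp":[0,-1.2,12],"angular":[0,0,0],"fingers":255},{"dp":[0,-1.2,16],"angular":[0,0,0],"fingers":255},{"dp":[0,-1.2,17.5],"angular":[0,0,0],"fingers":255},{"dp":[0,-1.2,17.5],"angular":[0,0,0],"fingers":255},{"dp":[0,-1.2,17.5],"angular":[0,0,0],"fingers":100},{"dp":[0,-1.2,17.5],"angular":[0,0,0],"fingers":100},{"dp":[0,-1.2,17.5],"angular":[0,0,0],"fingers":100},{"dp":[0,-1.2,-10],"angular":[0,0,0],"fingers":100},{"dp":[0,-1.2,-40],"angular":[0,0,0],"fingers":100},{"dp":[0,-1.2,-80],"angular":[0,0,0],"fingers":100},{"dp":[0,-1.2,-100],"angular":[0,0,0],"fingers":100}]'
python3 -c "
from h import *
plan([578,236.8,150],-0.053)
snap('wrist','w26')
face('w26',(278,185),40,43.5,52)
"
```

```text
clock: 26.62
eef_pos: [578.8, -118.1, 164.8]
tcp_rot: [3.141, -0.004, -0.054]
contact_force: [2.1, -0.3, 0.4]
opening: 0.603
t 26.62 at [ 578.8 -118.1  164.8] [ 3.141 -0.004 -0.054] F [ 2.1 -0.3  0.4] open 0.603
dp [-20.0, -354.3, 14.5] ang [0.0006, -0.0042, -0.001] rows 8.5
w26 face n 1299 mean [ 577.6 -116.7   47.4] minCirc [ 577.6 -118.5] 20.9 ext [41.4 41.7]
```

View pics/w26.png

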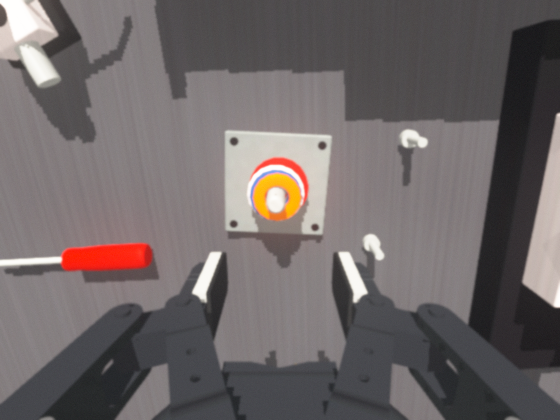

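Orange home (47.4, expected 48). Green next.

```bash
python3 -m inch '[{"dp":[-20,-354,10],"angular":[0,0,0],"fingers":100},{"dp":[-20,-354,10],"angular":[0,0,0],"fingers":100},{"dp":[-20,-354,10],"angular":[0,0,0],"fingers":100},{"dp":[-20,-354,10],"angular":[0,0,0],"fingers":100},{"dp":[-20,-354,10],"angular":[0,0,0],"fingers":100},{"dp":[-20,-354,10],"angular":[0,0,0],"fingers":100},{"dp":[-20,-354,10],"angular":[0,0,0],"fingers":100},{"dp":[-20,-354,10],"angular":[0,0,0],"fingers":100},{"dp":[-20,-354,10],"angular":[0,0,0],"fingers":100},{"dp":[-20,-354,45],"angular":[0,0,0],"fingers":100},{"dp":[-20,-354,75],"angular":[0,0,0],"fingers":100},{"dp":[-20,-354,75],"angular":[0,0,0],"fingers":100}]'
python3 -m inch '[{"dp":[0,0,0],"angular":[0,0,0],"fingers":100},{"dp":[0,0,0],"angular":[0,0,0],"fingers":100}]'
python3 -c "
from h import *
plan([577.5,236.8,60],-0.053)
snap('wrist','w27')
face('w27',(285,221),38,26.5,36)
"
```

```text
clock: 27.67
eef_pos: [572.6, 236.1, 80.3]
tcp_rot: [3.138, 0.007, -0.053]
contact_force: [-1.8, -0.9, -0.5]
opening: 0.607
clock: 27.83
eef_pos: [577.1, 236.8, 86.8]
tcp_rot: [-3.141, -0.001, -0.054]
contact_force: [1.3, 0.3, 0.6]
opening: 0.609
t 27.83 at [577.1 236.8  86.8] [-3.141e+00 -1.000e-03 -5.400e-02] F [1.3 0.3 0.6] open 0.609
dp [0.4, -0.0, 26.8] ang [-0.0004, -0.0009, -0.0014] rows 0.6
w27 face n 1469 mean [579.1 237.1  29.3] minCirc [578.8 236.2] 18.6 ext [36.3 36.6]
```

View pics/w27.png

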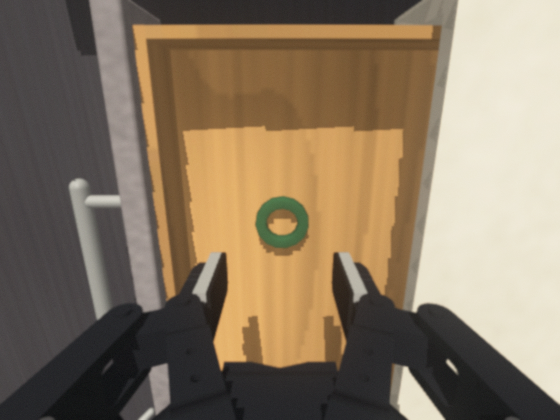

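Green ring at (282,222), last in the drawer.

```bash
python3 -m inch '[{"dp":[1.1,0,20],"angular":[0,0,0],"fingers":100},{"dp":[1.1,0,40],"angular":[0,0,0],"fingers":100},{"dp":[1.1,0,52],"angular":[0,0,0],"fingers":100},{"dp":[1.1,0,52],"angular":[0,0,0],"fingers":100},{"dp":[1.1,0,52],"angular":[0,0,0],"fingers":100}]'
```

```text
clock: 28.3
eef_pos: [577.8, 236.6, 34.2]
tcp_rot: [-3.142, -0.0, -0.054]
contact_force: [-0.7, 0.9, 0.4]
opening: 0.609
```

```bash
python3 -m inch '[{"dp":[0.3,0,7],"angular":[0,0,0],"fingers":100},{"dp":[0.3,0,11],"angular":[0,0,0],"fingers":100},{"dp":[0.3,0,11],"angular":[0,0,0],"fingers":100},{"dp":[0.3,0,11],"angular":[0,0,0],"fingers":255},{"dp":[0.3,0,11],"angular":[0,0,0],"fingers":255},{"dp":[0.3,0,11],"angular":[0,0,0],"fingers":255},{"dp":[0.3,0,11],"angular":[0,0,0],"fingers":255},{"dp":[0.3,0,11],"angular":[0,0,0],"fingers":255},{"dp":[0.3,0,11],"angular":[0,0,0],"fingers":255}]' 60
python3 -c "
from h import *
plan([576.3,-117.4,125],-0.053)
snap('wrist','w28')
"
```

```text
clock: 29.05
eef_pos: [578.3, 236.8, 23.4]
tcp_rot: [-3.141, -0.001, -0.054]
contact_force: [0.1, -0.6, 4.9]
opening: 0.389
t 29.05 at [578.3 236.8  23.4] [-3.141e+00 -1.000e-03 -5.400e-02] F [ 0.1 -0.6  4.9] open 0.389
dp [17.2, 353.8, -101.7] ang [-0.0003, -0.0011, -0.0009] rows 8.8
```

View pics/w28.png

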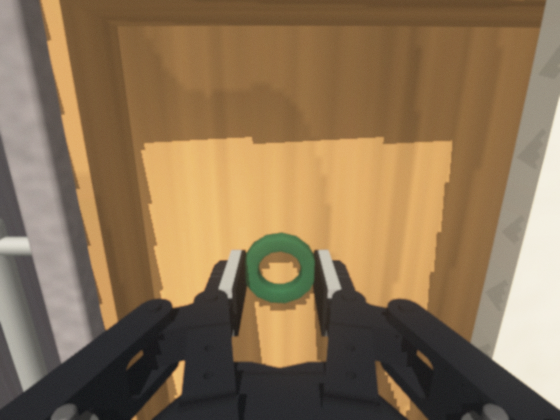

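```bash
python3 -m inch '[{"dp":[0,0,-30],"angular":[0,0,0],"fingers":255},{"dp":[0,0,-70],"angular":[0,0,0],"fingers":255},{"dp":[0,0,-100],"angular":[0,0,0],"fingers":255},{"dp":[17,354,-100],"angular":[0,0,0],"fingers":255},{"dp":[17,354,-100],"angular":[0,0,0],"fingers":255},{"dp":[17,354,-100],"angular":[0,0,0],"fingers":255},{"dp":[17,354,-100],"angular":[0,0,0],"fingers":255},{"dp":[17,354,-100],"angular":[0,0,0],"fingers":255},{"dp":[17,354,-100],"angular":[0,0,0],"fingers":255},{"dp":[17,354,-100],"angular":[0,0,0],"fingers":255},{"dp":[17,354,-100],"angular":[0,0,0],"fingers":255},{"dp":[17,354,-100],"angular":[0,0,0],"fingers":255}]'
python3 -m inch '[{"dp":[0,0,0],"angular":[0,0,0],"fingers":255},{"dp":[0,0,0],"angular":[0,0,0],"fingers":255},{"dp":[0,0,0],"angular":[0,0,0],"fingers":255}]'
python3 -c "
from h import *
plan([576.3,-117.4,125],-0.053)
snap('wrist','w29')
face('w29',(280,267),60,116,140)
"
```

```text
clock: 30.1
eef_pos: [575.4, -121.7, 122.9]
tcp_rot: [3.141, -0.001, -0.056]
contact_force: [-0.9, 0.4, -0.1]
opening: 0.388
clock: 30.35
eef_pos: [575.5, -117.2, 122.5]
tcp_rot: [-3.141, 0.0, -0.054]
contact_force: [0.3, -0.7, -1.1]
opening: 0.389
t 30.35 at [ 575.5 -117.2  122.5] [-3.141  0.    -0.054] F [ 0.3 -0.7 -1.1] open 0.389
dp [0.8, 0.2, -2.5] ang [-0.0004, 0.0003, -0.0014] rows 0.1
w29 face n 3842 mean [ 576.  -115.   129.1] minCirc [ 576.2 -110.4] 28.1 ext [56.2 36.8]
```

View pics/w29.png

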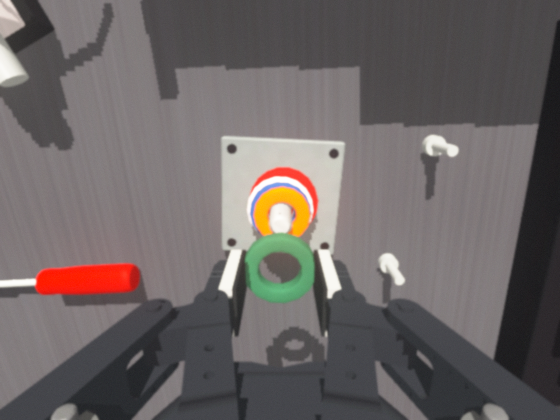

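```bash
python3 -m inch '[{"dp":[0.8,0.2,20],"angular":[0,0,0],"fingers":255},{"dp":[0.8,0.2,36],"angular":[0,0,0],"fingers":255},{"dp":[0.8,0.2,46],"angular":[0,0,0],"fingers":255},{"dp":[0.8,0.2,52],"angular":[0,0,0],"fingers":255},{"dp":[0.8,0.2,57],"angular":[0,0,0],"fingers":255},{"dp":[0.8,0.2,61],"angular":[0,0,0],"fingers":255},{"dp":[0.8,0.2,61],"angular":[0,0,0],"fingers":255}]'
python3 -c "
from h import *
plan([576.3,-117.4,50],-0.053)
snap('wrist','w30')
"
```

```text
clock: 30.98
eef_pos: [576.3, -117.6, 61.2]
tcp_rot: [-3.142, 0.0, -0.054]
contact_force: [-0.4, 0.2, -0.4]
opening: 0.392
t 30.98 at [ 576.3 -117.6   61.2] [-3.142  0.    -0.054] F [-0.4  0.2 -0.4] open 0.392
dp [-0.1, -0.2, 11.2] ang [-0.0001, 0.0005, -0.0006] rows 0.3
```

View pics/w30.png

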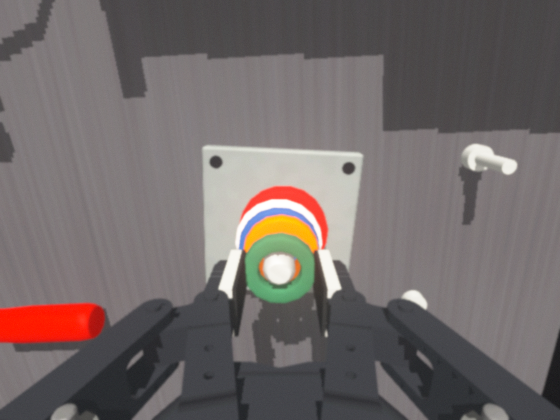

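```bash
python3 -m inch '[{"dp":[0,0,5],"angular":[0,0,0],"fingers":255},{"dp":[0,0,9],"angular":[0,0,0],"fingers":255},{"dp":[0,0,11],"angular":[0,0,0],"fingers":255},{"dp":[0,0,11],"angular":[0,0,0],"fingers":255},{"dp":[0,0,11],"angular":[0,0,0],"fingers":120},{"dp":[0,0,11],"angular":[0,0,0],"fingers":120},{"dp":[0,0,11],"angular":[0,0,0],"fingers":120},{"dp":[0,0,-20],"angular":[0,0,0],"fingers":120},{"dp":[0,0,-60],"angular":[0,0,0],"fingers":120},{"dp":[0,30,-100],"angular":[0,0,0],"fingers":120},{"dp":[0,60,-100],"angular":[0,0,0],"fingers":120},{"dp":[0,60,-100],"angular":[0,0,0],"fingers":120}]'
python3 -c "
from h import *
plan([587,-358.5,150],-0.053)
snap('wrist','w31');snap('top','t2')
face('w31',(278,120),40,51,60)
"
```

```text
clock: 32.03
eef_pos: [575.4, -182.6, 165.6]
tcp_rot: [3.138, -0.007, -0.055]
contact_force: [-0.8, 0.6, -0.2]
opening: 0.531
t 32.03 at [ 575.4 -182.6  165.6] [ 3.138 -0.007 -0.055] F [-0.8  0.6 -0.2] open 0.531
dp [21.2, 174.9, 16.4] ang [0.0037, -0.0071, -0.0021] rows 4.2
w31 face n 1218 mean [ 576.5 -118.1   55.2] minCirc [ 576.4 -118.7] 18.5 ext [36.1 36.3]
```

View pics/w31.png

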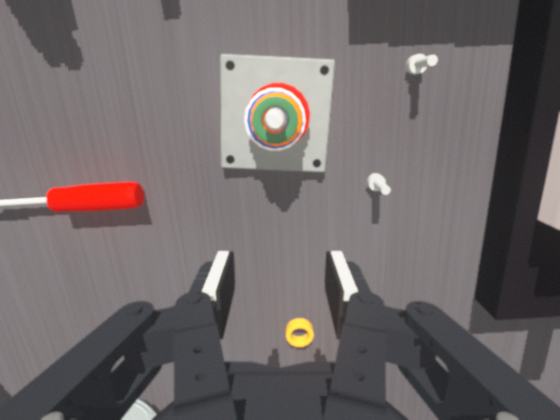

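View pics/t2.png

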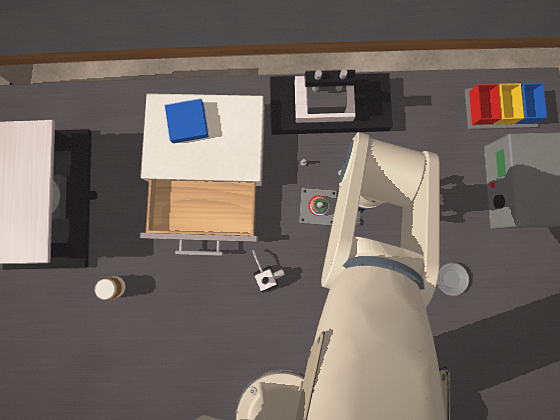

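All four spacers are on (green face 55.2, expected 56). The cap shows at (300,333), nearer than it was at the start, so I'll check where it is now.

```bash
python3 -c "
from h import *
ring('w31',(300,333),28,12,16,22)
face('w31',(300,333),28,8,16)
plan([587,-358.5,150],-0.053)
"
```

```text
w31 outer [ 589.9 -355.9   18.8] inner [ 589.7 -355.3    5.9] zmed 9.1 n 651
w31 face n 357 mean [ 590.1 -359.4   11.2] minCirc [ 590.5 -360.3] 16.1 ext [31. 31.]
t 32.13 at [ 573.2 -178.8  162.2] [ 3.141e+00 -1.000e-03 -5.600e-02] F [-0.7  0.5 -1. ] open 0.531
dp [23.8, 178.6, 12.3] ang [0.0002, -0.0012, -0.0031] rows 4.3
```

```bash
python3 -m inch '[{"dp":[24.5,179,20],"angular":[0,0,-0.003],"fingers":120},{"dp":[24.5,179,20],"angular":[0,0,-0.003],"fingers":120},{"dp":[24.5,179,20],"angular":[0,0,-0.003],"fingers":120},{"dp":[24.5,179,20],"angular":[0,0,-0.003],"fingers":120},{"dp":[24.5,179,60],"angular":[0,0,-0.003],"fingers":120},{"dp":[24.5,179,90],"angular":[0,0,-0.003],"fingers":120},{"dp":[24.5,179,90],"angular":[0,0,-0.003],"fingers":120},{"dp":[24.5,179,90],"angular":[0,0,-0.003],"fingers":120}]'
python3 -c "
from h import *
plan([587.5,-359,20],-0.053)
snap('wrist','w32')
ring('w32',(285,225),45,12,16,22)
face('w32',(285,225),45,9,18)
"
```

```text
clock: 32.8
eef_pos: [586.2, -355.8, 69.0]
tcp_rot: [-3.138, 0.005, -0.051]
contact_force: [0.0, 0.1, 0.6]
opening: 0.532
t 32.8 at [ 586.2 -355.8   69. ] [-3.138  0.005 -0.051] F [0.  0.1 0.6] open 0.532
dp [1.8, 3.3, 48.9] ang [-0.0033, 0.0055, 0.0021] rows 1.2
w32 outer [ 589.9 -358.6   16.7] inner [ 589.8 -357.7    8.3] zmed 10.7 n 1418
w32 face n 916 mean [ 590.  -359.6   11.3] minCirc [ 589.9 -360.2] 16.0 ext [31.4 31.1]
```

View pics/w32.png

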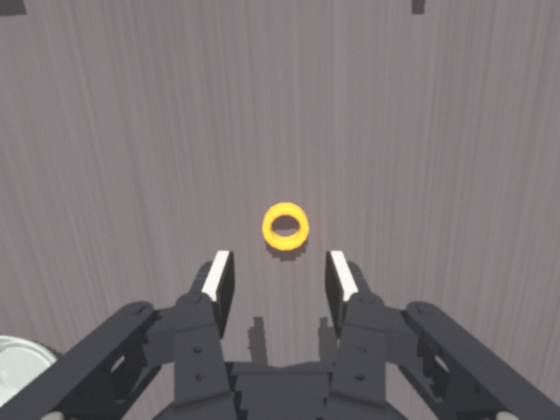

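```bash
python3 -m inch '[{"dp":[2,3,20],"angular":[0,0,0],"fingers":120},{"dp":[2,3,40],"angular":[0,0,0],"fingers":120},{"dp":[2,3,52],"angular":[0,0,0],"fingers":120},{"dp":[2,3,52],"angular":[0,0,0],"fingers":120},{"dp":[2,3,52],"angular":[0,0,0],"fingers":120}]'
python3 -c "
from h import *
plan([589,-359.5,4],-0.053)
snap('wrist','w33')
ring('w33',(282,255),60,12,16,22)
face('w33',(282,255),60,9,18)
"
```

```text
clock: 33.27
eef_pos: [590.4, -360.4, 20.7]
tcp_rot: [3.141, -0.0, -0.05]
contact_force: [0.1, -0.3, -0.3]
opening: 0.524
t 33.27 at [ 590.4 -360.4   20.7] [ 3.141 -0.    -0.05 ] F [ 0.1 -0.3 -0.3] open 0.524
dp [-1.4, -0.8, 16.7] ang [0.0001, -0.0003, 0.0029] rows 0.4
w33 outer [ 590.1 -358.1   16.9] inner [ 590.1 -356.9    7.9] zmed 10.7 n 2343
w33 face n 1475 mean [ 590.  -359.4   11.2] minCirc [ 590.  -360.2] 15.9 ext [31.1 31.3]
```

View pics/w33.png

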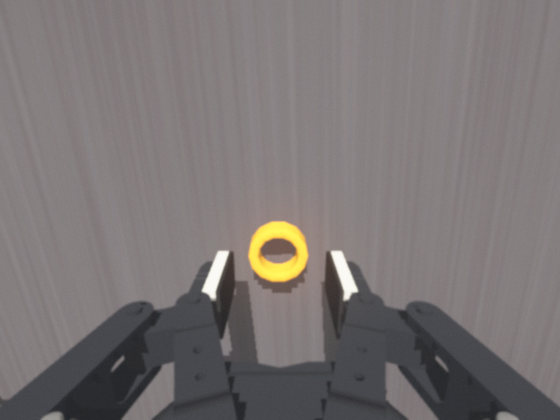

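Cap at (278,252), between the jaws. Lower and grip.

```bash
python3 -m inch '[{"dp":[-1.2,-0.8,8],"angular":[0,0,0.003],"fingers":120},{"dp":[-1.2,-0.8,14],"angular":[0,0,0.003],"fingers":120},{"dp":[-1.2,-0.8,18],"angular":[0,0,0.003],"fingers":120},{"dp":[-1.2,-0.8,18],"angular":[0,0,0.003],"fingers":120},{"dp":[-1.2,-0.8,18],"angular":[0,0,0.003],"fingers":255},{"dp":[-1.2,-0.8,18],"angular":[0,0,0.003],"fingers":255},{"dp":[-1.2,-0.8,18],"angular":[0,0,0.003],"fingers":255},{"dp":[-1.2,-0.8,18],"angular":[0,0,0.003],"fingers":255},{"dp":[-1.2,-0.8,18],"angular":[0,0,0.003],"fingers":255}]' 60
python3 -c "
from h import *
plan([576.2,-117.4,125],-0.053)
snap('wrist','w34')
"
```

```text
clock: 34.07
eef_pos: [588.9, -360.3, 1.8]
tcp_rot: [3.141, -0.0, -0.054]
contact_force: [-0.3, 0.6, 1.7]
opening: 0.335
t 34.07 at [ 588.9 -360.3    1.8] [ 3.141 -0.    -0.054] F [-0.3  0.6  1.7] open 0.335
dp [-25.7, -241.8, -123.3] ang [0.0002, -0.0004, -0.001] rows 6.5
```

View pics/w34.png

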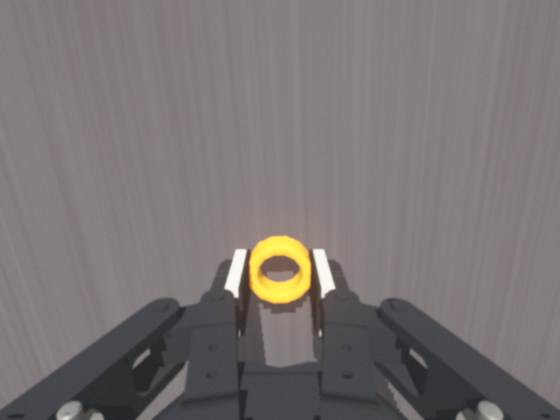

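```bash
python3 -m inch '[{"dp":[0,0,-40],"angular":[0,0,0],"fingers":255},{"dp":[0,0,-80],"angular":[0,0,0],"fingers":255},{"dp":[0,0,-120],"angular":[0,0,0],"fingers":255},{"dp":[-25.5,-241,-120],"angular":[0,0,0],"fingers":255},{"dp":[-25.5,-241,-120],"angular":[0,0,0],"fingers":255},{"dp":[-25.5,-241,-120],"angular":[0,0,0],"fingers":255},{"dp":[-25.5,-241,-120],"angular":[0,0,0],"fingers":255},{"dp":[-25.5,-241,-120],"angular":[0,0,0],"fingers":255},{"dp":[-25.5,-241,-120],"angular":[0,0,0],"fingers":255},{"dp":[-25.5,-241,-120],"angular":[0,0,0],"fingers":255},{"dp":[-25.5,-241,-120],"angular":[0,0,0],"fingers":255},{"dp":[-25.5,-241,-120],"angular":[0,0,0],"fingers":255}]'
python3 -m inch '[{"dp":[0,0,0],"angular":[0,0,0],"fingers":255},{"dp":[0,0,0],"angular":[0,0,0],"fingers":255}]'
python3 -c "
from h import *
plan([576.2,-118.2,85],-0.053)
snap('wrist','w35')
face('w35',(280,267),60,116,145)
"
```

```text
clock: 35.12
eef_pos: [576.5, -118.2, 121.8]
tcp_rot: [3.141, -0.0, -0.053]
contact_force: [0.2, -0.2, -1.2]
opening: 0.337
clock: 35.28
eef_pos: [576.3, -119.3, 121.5]
tcp_rot: [3.141, -0.0, -0.055]
contact_force: [-0.3, -0.5, -0.8]
opening: 0.334
t 35.28 at [ 576.3 -119.3  121.5] [ 3.141 -0.    -0.055] F [-0.3 -0.5 -0.8] open 0.334
dp [-0.2, -1.1, 36.5] ang [0.0002, -0.0001, -0.0025] rows 0.9
w35 face n 3889 mean [ 576.9 -116.3  131.4] minCirc [ 577.1 -112.8] 27.5 ext [54.9 31.8]
```

View pics/w35.png

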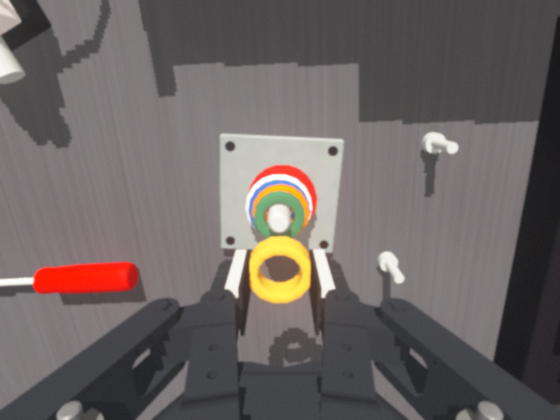

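```bash
python3 -m inch '[{"dp":[-0.2,-1,20],"angular":[0,0,0],"fingers":255},{"dp":[-0.2,-1,36],"angular":[0,0,0],"fingers":255},{"dp":[-0.2,-1,46],"angular":[0,0,0],"fingers":255},{"dp":[-0.2,-1,51],"angular":[0,0,0],"fingers":255},{"dp":[-0.2,-1,55],"angular":[0,0,0],"fingers":255},{"dp":[-0.2,-1,56],"angular":[0,0,0],"fingers":255},{"dp":[-0.2,-1,56],"angular":[0,0,0],"fingers":255}]'
python3 -c "
from h import *
plan([576.2,-118.2,58.5],-0.053)
snap('wrist','w36')
"
```

```text
clock: 35.92
eef_pos: [576.3, -117.3, 65.8]
tcp_rot: [3.142, -0.0, -0.054]
contact_force: [-0.5, 0.2, 0.3]
opening: 0.336
t 35.92 at [ 576.3 -117.3   65.8] [ 3.142 -0.    -0.054] F [-0.5  0.2  0.3] open 0.336
dp [-0.0, 0.9, 7.3] ang [0.0, -0.0002, -0.0013] rows 0.2
```

View pics/w36.png

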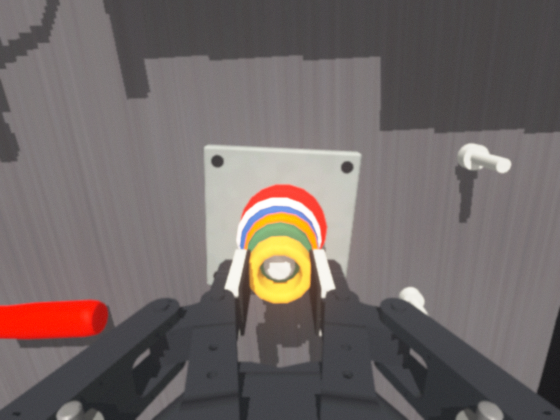

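Post in the cap's bore. Lower and release, then back off toward −y to look.

```bash
python3 -m inch '[{"dp":[0,0.6,4],"angular":[0,0,0],"fingers":255},{"dp":[0,0.6,6.5],"angular":[0,0,0],"fingers":255},{"dp":[0,0.6,7.3],"angular":[0,0,0],"fingers":255},{"dp":[0,0.6,7.3],"angular":[0,0,0],"fingers":255},{"dp":[0,0.6,7.3],"angular":[0,0,0],"fingers":140},{"dp":[0,0.6,7.3],"angular":[0,0,0],"fingers":140},{"dp":[0,0.6,7.3],"angular":[0,0,0],"fingers":140},{"dp":[0,0.6,-20],"angular":[0,0,0],"fingers":140},{"dp":[0,0.6,-60],"angular":[0,0,0],"fingers":140},{"dp":[0,30,-80],"angular":[0,0,0],"fingers":140},{"dp":[0,60,-80],"angular":[0,0,0],"fingers":140},{"dp":[0,60,-80],"angular":[0,0,0],"fingers":140}]'
python3 -m inch '[{"dp":[0,0,0],"angular":[0,0,0],"fingers":140},{"dp":[0,0,0],"angular":[0,0,0],"fingers":140}]'
python3 -c "
from h import *
plan([460,220,170],-0.053)
snap('wrist','w37');snap('scene','s1')
face('w37',(278,120),40,62,80)
"
```

```text
clock: 36.97
eef_pos: [574.1, -181.1, 147.9]
tcp_rot: [3.139, -0.005, -0.055]
contact_force: [-0.7, -0.1, 0.4]
opening: 0.45
clock: 37.13
eef_pos: [572.3, -176.7, 145.2]
tcp_rot: [-3.141, 0.001, -0.055]
contact_force: [0.8, 0.2, -1.0]
opening: 0.453
t 37.13 at [ 572.3 -176.7  145.2] [-3.141e+00  1.000e-03 -5.500e-02] F [ 0.8  0.2 -1. ] open 0.453
dp [-134.0, -390.0, -24.5] ang [-0.0006, 0.0009, -0.0019] rows 9.9
w37 face n 997 mean [ 576.4 -117.9   67.1] minCirc [ 576.3 -118.2] 16.0 ext [31.6 31.3]
```

View pics/w37.png

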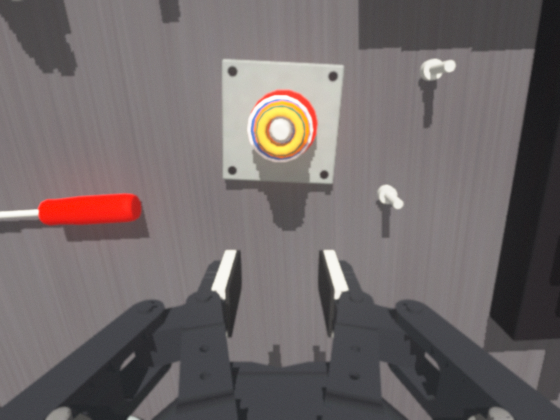

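View pics/s1.png

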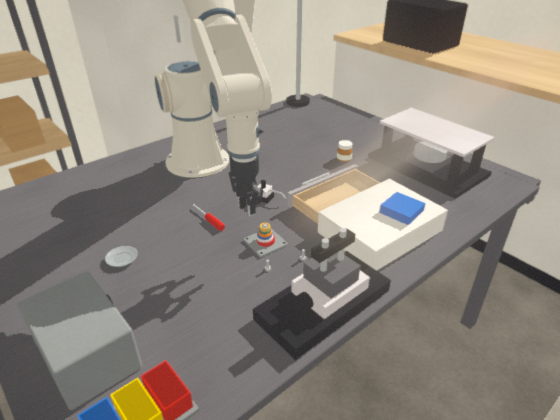

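Cap face 67.1 by camera (expected 68; the camera reads ~0.7 low throughout), so the stack is home. Now shut the drawer: back to the handle.

```bash
python3 -m inch '[{"dp":[-140,-394,-24],"angular":[0,0,-0.002],"fingers":175},{"dp":[-140,-394,-24],"angular":[0,0,-0.002],"fingers":175},{"dp":[-140,-394,-24],"angular":[0,0,-0.002],"fingers":175},{"dp":[-140,-394,-24],"angular":[0,0,-0.002],"fingers":175},{"dp":[-140,-394,-24],"angular":[0,0,-0.002],"fingers":175},{"dp":[-140,-394,-24],"angular":[0,0,-0.002],"fingers":175},{"dp":[-140,-394,-24],"angular":[0,0,-0.002],"fingers":175},{"dp":[-140,-394,-24],"angular":[0,0,-0.002],"fingers":175},{"dp":[-140,-394,-24],"angular":[0,0,-0.002],"fingers":175},{"dp":[-140,-394,-24],"angular":[0,0,-0.002],"fingers":175},{"dp":[-140,-394,-24],"angular":[0,0,-0.002],"fingers":175},{"dp":[-140,-394,-24],"angular":[0,0,-0.002],"fingers":175}]'
python3 -m inch '[{"dp":[0,0,0],"angular":[0,0,0],"fingers":175},{"dp":[0,0,0],"angular":[0,0,0],"fingers":175}]'
python3 -c "
from h import *
plan([453.5,218,100],-0.053)
snap('wrist','w38')
"
```

```text
clock: 38.23
eef_pos: [452.9, 226.6, 169.3]
tcp_rot: [3.142, 0.001, -0.047]
contact_force: [-0.7, 0.1, 0.1]
opening: 0.31
clock: 38.4
eef_pos: [454.1, 223.2, 169.2]
tcp_rot: [3.141, 0.001, -0.052]
contact_force: [-0.9, 0.5, -0.4]
opening: 0.312
t 38.4 at [454.1 223.2 169.2] [ 3.141e+00  1.000e-03 -5.200e-02] F [-0.9  0.5 -0.4] open 0.312
dp [-0.3, 5.2, 69.2] ang [0.0007, 0.0007, 0.0008] rows 1.7
```

View pics/w38.png

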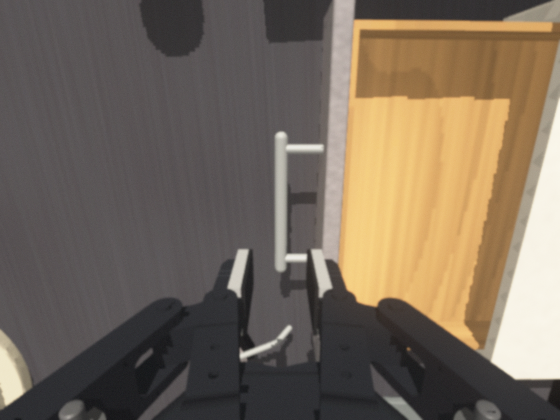

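```bash
python3 -c "
from h import *
f=F('w38'); print(np.round(f.w([281,281,281],[150,200,250]),1))
"
python3 -m inch '[{"dp":[0,4,50],"angular":[0,0,0],"fingers":175},{"dp":[0,4,90],"angular":[0,0,0],"fingers":175},{"dp":[0,4,110],"angular":[0,0,0],"fingers":175},{"dp":[0,4,110],"angular":[0,0,0],"fingers":175},{"dp":[0,4,110],"angular":[0,0,0],"fingers":175}]'
```

```text
[[457.8 262.9  48.6]
 [455.6 219.5  48. ]
 [453.2 172.6  50.1]]
clock: 38.87
eef_pos: [453.5, 218.5, 58.8]
tcp_rot: [3.14, 0.003, -0.054]
contact_force: [-1.2, 1.0, 0.6]
opening: 0.316
```

```bash
python3 -m inch '[{"dp":[1,0,14],"angular":[0,0,0],"fingers":175},{"dp":[1,0,25],"angular":[0,0,0],"fingers":175},{"dp":[1,0,25],"angular":[0,0,0],"fingers":175},{"dp":[1,0,25],"angular":[0,0,0],"fingers":255},{"dp":[1,0,25],"angular":[0,0,0],"fingers":255},{"dp":[1,0,25],"angular":[0,0,0],"fingers":255},{"dp":[1,0,25],"angular":[0,0,0],"fingers":255},{"dp":[1,0,25],"angular":[0,0,0],"fingers":255}]' 40
python3 -c "
from h import *
plan([599.8,210.6,33.9],-0.053)
"
```

```text
clock: 39.53
eef_pos: [455.6, 220.0, 35.6]
tcp_rot: [-3.141, -0.001, -0.052]
contact_force: [-0.7, -2.5, 6.7]
opening: 0.107
t 39.53 at [455.6 220.   35.6] [-3.141e+00 -1.000e-03 -5.200e-02] F [-0.7 -2.5  6.7] open 0.107
dp [144.4, 1.9, 1.8] ang [-0.0003, -0.0012, 0.0012] rows 3.5
```

```bash
python3 -m inch '[{"dp":[8,0,0],"angular":[0,0,0],"fingers":255},{"dp":[20,0,0],"angular":[0,0,0],"fingers":255},{"dp":[36,0,0],"angular":[0,0,0],"fingers":255},{"dp":[54,0,0],"angular":[0,0,0],"fingers":255},{"dp":[72,0,0],"angular":[0,0,0],"fingers":255},{"dp":[90,0,0],"angular":[0,0,0],"fingers":255},{"dp":[106,0,0],"angular":[0,0,0],"fingers":255},{"dp":[120,0,0],"angular":[0,0,0],"fingers":255},{"dp":[132,0,0],"angular":[0,0,0],"fingers":255},{"dp":[139,0,0],"angular":[0,0,0],"fingers":255},{"dp":[143,0,0],"angular":[0,0,0],"fingers":255},{"dp":[143,0,0],"angular":[0,0,0],"fingers":255}]'
python3 -m inch '[{"dp":[1,0,0],"angular":[0,0,0],"fingers":255},{"dp":[1,0,0],"angular":[0,0,0],"fingers":255}]'
```

```text
clock: 40.53
eef_pos: [599.5, 212.2, 35.6]
tcp_rot: [-3.142, -0.002, -0.052]
contact_force: [1.1, -4.3, 6.8]
opening: 0.105
clock: 40.7
eef_pos: [599.6, 212.2, 35.6]
tcp_rot: [3.141, -0.001, -0.052]
contact_force: [0.2, -4.1, 6.8]
opening: 0.11
```

```bash
python3 -m inch '[{"dp":[1.5,0,0],"angular":[0,0,0],"fingers":255},{"dp":[2.5,0,0],"angular":[0,0,0],"fingers":255},{"dp":[2.5,0,0],"angular":[0,0,0],"fingers":255}]'
```

```text
clock: 40.95
eef_pos: [599.9, 212.1, 35.5]
tcp_rot: [3.141, 0.003, -0.052]
contact_force: [-8.0, -2.9, 12.4]
opening: 0.107
```

Force rises (−8 N) with no more travel: the drawer is at its stop. Release, rise, and back away.

```bash
python3 -m inch '[{"dp":[-1.5,0,0],"angular":[0,0,0],"fingers":255},{"dp":[-1.5,0,0],"angular":[0,0,0],"fingers":180},{"dp":[-1.5,0,0],"angular":[0,0,0],"fingers":180},{"dp":[-1.5,0,0],"angular":[0,0,0],"fingers":180},{"dp":[-1.5,0,-20],"angular":[0,0,0],"fingers":180},{"dp":[-1.5,0,-60],"angular":[0,0,0],"fingers":180},{"dp":[-1.5,0,-100],"angular":[0,0,0],"fingers":180},{"dp":[-1.5,0,-135],"angular":[0,0,0],"fingers":180},{"dp":[-150,-150,-140],"angular":[0,0,0],"fingers":180},{"dp":[-150,-150,-140],"angular":[0,0,0],"fingers":180},{"dp":[-150,-150,-140],"angular":[0,0,0],"fingers":180},{"dp":[-150,-150,-140],"angular":[0,0,0],"fingers":180}]'
python3 -m inch '[{"dp":[-80,-60,0],"angular":[0,0,0],"fingers":180},{"dp":[-80,-60,0],"angular":[0,0,0],"fingers":180},{"dp":[-80,-60,0],"angular":[0,0,0],"fingers":180},{"dp":[-80,-60,0],"angular":[0,0,0],"fingers":180},{"dp":[-80,-60,0],"angular":[0,0,0],"fingers":180},{"dp":[-80,-60,0],"angular":[0,0,0],"fingers":180}]'
python3 -c "
from h import *
plan([400,300,170])
snap('top','t3');snap('scene','s2')
face('t3',(319,204),20,62,75)
f=F('t3');print(np.round(f.onz([181,202,223],[201,201.5,201.8],49),1))
g=F('top0');C0,C1=g.cloud(),f.cloud()
for n,b,zr in [('s0',(295,150,312,170),(8,60)),('s1',(332,163,350,180),(8,60)),('dish',(430,258,475,300),(6,30)),('driver',(335,250,355,320),(6,40)),('pos',(245,245,290,295),(8,120)),('jar',(90,270,130,305),(20,120)),('handle',(175,192,235,206),(40,60))]:
    u0,v0,u1,v1=b
    for C in(C0,C1):
        Q=C[v0:v1,u0:u1].reshape(-1,3);Q=Q[(Q[:,2]>zr[0])&(Q[:,2]<zr[1])];print(n,len(Q),np.round(Q.mean(0),1))
"
```

```text
clock: 41.95
eef_pos: [487.8, 337.8, 173.9]
tcp_rot: [-3.141, -0.0, -0.053]
contact_force: [0.9, 0.7, 0.8]
opening: 0.292
clock: 42.45
eef_pos: [412.8, 400.6, 173.5]
tcp_rot: [3.142, -0.0, -0.052]
contact_force: [0.4, -0.5, 0.3]
opening: 0.292
t 42.45 at [412.8 400.6 173.5] [ 3.142 -0.    -0.052] F [ 0.4 -0.5  0.3] open 0.292
dp [-7.6, 101.1, 3.5] ang [0.0, 0.0, 0.0] rows 2.4
t3 face n 92 mean [ 575.4 -115.5   68.8] minCirc [ 575.7 -115.7] 15.6 ext [27.2 29.8]
[[596.3 262.   49. ]
 [593.3 204.   49. ]
 [590.9 146.3  49. ]]
s0 23 [702.7 -77.2  20.6]
s0 22 [702.6 -76.9  21.2]
s1 19 [ 669.9 -182.7   22.8]
s1 23 [ 670.5 -182.5   20.7]
dish 632 [ 363.2 -480.8   12. ]
dish 634 [ 363.5 -481.    12.1]
driver 366 [ 381.1 -179.7   21.4]
driver 365 [ 381.1 -179.6   21.3]
pos 514 [385.6  33.3  41.4]
pos 518 [385.7  33.3  41.4]
jar 499 [366.8 453.5  59.2]
jar 337 [364.  446.2  54.2]
handle 221 [599.4 205.6  49.3]
handle 224 [600.8 205.6  49. ]
```

View pics/t3.png

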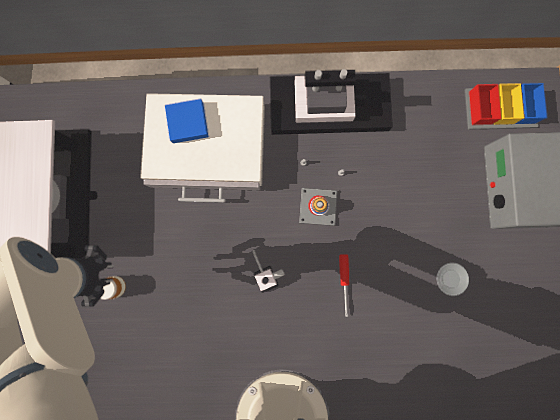

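View pics/s2.png

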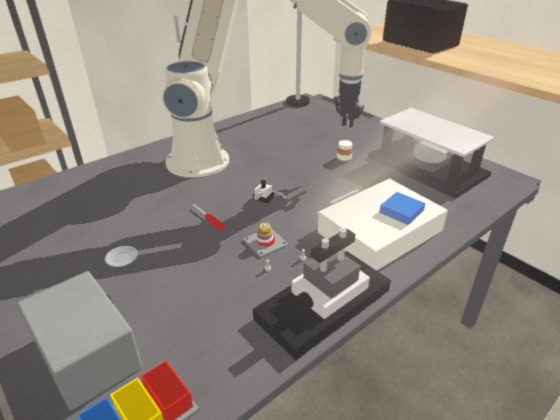

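Drawer shut, stack complete, and no other object has moved (the jar is only partly hidden by the arm). Hand in.

```bash
python3 -m inch '[{"dp":[0,0,0],"angular":[0,0,0],"fingers":180},{"dp":[0,0,0],"angular":[0,0,0],"fingers":180}]'
python3 -c "
from h import *
print(sign_off())"
```

```text
clock: 42.72
eef_pos: [413.0, 400.1, 173.5]
tcp_rot: [3.141, 0.0, -0.053]
contact_force: [0.1, -0.5, -0.5]
opening: 0.295
the job is handed in; nothing more can be done
None
```

The height stop is built and handed in at about 43 s of the 208 s allowed; sign-off gave no verdict. I opened the drawer by its handle and found all four spacers. On the post, from the bottom up, are the red foot ring, then 52, 47, 42 and 37 mm, then the brass cap. I then shut the drawer by the handle.

**Last checks:**
- **Stack height:** the ring faces read 23.4, 31.5, 39.5, 47.4, 55.2 and 67.1 mm, against 24, 32, 40, 48, 56 and 68 expected. The wrist camera read 0.5–0.9 mm low at every level, so I take this as no gaps.
- **Centring:** every ring measured within about 1.5 mm of the post axis.
- **Drawer:** it was pushed until it stopped moving and pushed back with 8 N. The handle now sits about 1.4 mm from its starting place as the camera sees it.
- **Other things on the bench:** the screws, dish, driver and positioner read within 1 mm of their starting positions.
- **Robot:** it was clear of everything at hand-in.

**Checks that disagreed:**
- **Jar:** its reading was off by about 8 mm, because the arm hid part of it. The arm was well above it throughout, and the camera shows it in place.
- **Post position:** the two cameras differed by about 1 mm in x and 3 mm in y. I used the wrist camera, and every ring went on without contact.

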